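Raise the test hood to its next ratchet notch and slide a gas detector under it

TASK

On the gas-detector test bench, lift the hood of the test stand by its side bar until its pawl catches the next notch up, and let it hang there, no higher, so that the detector will just go under it. Then take the detector out of its charging dock, set it down and let go of it on the stand's track in front of the hood, nose towards the hood; take it again by its tail and slide it straight in under the hood until its nose is home against the stop. Let go, and leave the bottle, the jar, the bracket and the spare meter where they stand.

Things in the scene. Friction and masses are not known exactly. Their poses are not given: they have to be found in the camera images.
- stand: Fixed aluminium test stand. Origin on the bench exactly below the hood's centre; +x is the way the detector slides in, +y points from the hood to the column and lifting bar. Flat track 84 mm wide (y=0 is its middle), top 6 mm above the bench, x=-200 to +60 mm. Side rails 61 mm apart, tops 20 mm up, from x=-25 to +40 mm, with a flared mouth from x=-45 mm.
- stand_stop (a point): Middle of the stop plate's face that the detector's nose must meet, 18 mm above the bench, at stand x=+40 mm, y=0. The plate is 77 mm wide, its top 30 mm above the bench. Axes as the stand's.
- column_top (a point): Top centre of the stand's fixed steel column (28 x 22 mm), 244 mm above the bench, at stand x=-2, y=69 mm. Brass notches are on its +x side, 26 mm apart.
- hood (a joint): Height of the sliding hood over its lowest rest, m, up positive, 0 to 0.095. Weighs 0.4 to 0.65 kg; damped (40 N s/m); let go, it sinks until its sprung pawl lands on a notch: rests are 0, 0.026, 0.052, 0.078. Rising past a notch adds about 3 N; the pawl drops in once about 2 mm above it. It cannot go back below a caught notch, so never raise it to 0.078. It starts hanging at 0.026; the next notch is 0.052.
- hood_rim (a point): Centre of the hood's lower rim. The hood is an aluminium cup 56 mm across, 45 mm tall, with a neck, spigot and arm above (to 105 mm over the rim), straight above the stand's origin. The rim is 8 mm above the bench at joint 0 and rises with the joint; the detector's top on the track is 52 mm above the bench, so joint 0.052 clears it by 8 mm and 0.026 does not.
- hood_handle (a point): Grip point on the axis of the hood's lifting bar: a level round steel bar, 16 mm thick, along the stand's y from y=90 to 170 mm, then a black end cap 24 mm across. This point is at stand x=0, y=140 mm, 105 mm above the bench at joint 0, and rises with the hood. Axes as the stand's.
- dock: Fixed grey charging dock, 165 x 80 mm. Origin on the bench below the docked detector's middle; +x points to the detector's nose. Floor 10 mm up. Walls (inner faces 61 mm apart) enclose the detector's tail from x=-77 to -17 mm as high as its top (56 mm); the nose half is open at the sides and in front, so it is gripped there and lifted straight up.
- detector_center (a point): Centre of the gas detector, a black box 150 mm long (x), 56 wide (y), 46 tall (z), 0.2 to 0.42 kg, lying face up. +x points to the nose, the end with the round steel grille on top (35 mm from this point); the tail has the buttons and a rubber boot. Home at the stop, this point is at stand x=-35 mm, y=0, 29 mm above the bench; in the dock 33 mm.
- bottle: Bystander: white round bottle 62 mm across, 150 mm tall, origin at the centre of its underside.
- jar: Bystander: amber jar 48 mm across, 60 mm tall, standing by the track on the lifting-bar side of the stand; origin at the centre of its underside.
- meter: Bystander: spare black meter 85 x 50 x 30 mm lying by the track on the other side; origin at the centre of its underside, x along its length.
- bracket: Bystander: black U-shaped steel bracket 60 x 40 x 35 mm standing on its web behind the dock; origin at the centre of its underside.
- detector_grille (a point): Centre of the round sensor grille on the detector's top face, 35 mm from the detector's centre towards the nose and 23 mm above the centre. Home, it is right under the hood's centre (stand x=0, y=0). Axes as the detector's.
Mind the look-alikes: they are no part of the job. What is shaped like the part that bears detector_center but orange is not meant. What is shaped like the dock but green is not meant.

How it is judged:
By the outcome, as a careful person would: the job done as asked, in the order asked, and still so for the second after the job is handed in, with the robot touching nothing.
It also fails if it takes over 72 s, if anything falls off the work surface, if the arm or the gripper's body presses on something with over 40 N, if the wrist force passes 120 N, or if a joint passes its speed limit or range.

ROBOT

A 7-joint arm with a two-finger parallel gripper is mounted at the origin on the work surface. World frame = base frame: x ahead of the robot, y to its left, z up, the work surface at z = 0. Lengths are in m, angles in rad, forces in N, time in s.
With the tool pointing down it reaches from about 0.425 to 0.925 m from the base axis. Payload 6.8 kg.
Tool frame: the origin (TCP) lies midway between the tips of the shut fingers; the grasp point (between the pads) lies 19 mm behind it; z points along the fingers, x is the direction in which the jaws open and shut, and the axes are right-handed (so a half turn about z gives the same grasp; the last joint's range is limited). The gripper opens to 85 mm and grips with 20 to 120 N. Pads are 22 mm wide; open, the fingers measure 114 mm over their backs; the gripper's body (76 mm by 85 mm) begins 54 mm behind the grasp point. The pads swing forward as they close: fully open they stand 13 mm farther back than shut.
Start: joints at [-0.108, 0.477, 0.022, 1.555, -0.011, 1.109, -0.083], TCP at [0.675, 0, 0.2] pointing down, gripper open.
Joint ranges: [-2.96, 2.96], [-0.34, 2.1], [-1.41, 1.46], [0.24, 2.44], [-1.37, 4.51], [0.17, 1.92], [-2.96, 2.96]. Speed limits (rad/s): [2.39, 2.39, 3.14, 3.14, 3.14, 3.14, 3.14].

INTERFACE

Orientations are given as a rotation vector (axis times angle).
In Python, from bench import r gives the robot as it stands. The module is installed in compiled form; this text tells all that it offers.
- The arm moves only by the shell command python3 -m pendant 'ROWS' [OPENING] [FORCE]. ROWS is text: rows parted by semicolons, each of 4 numbers parted by spaces: the shift along the tool's x, y, z in cm, then the turn about the tool's z in degrees. A call has 1 to 8 rows; each row shifts and turns the pose as measured when the row begins, along the tool's axes as they then stand; what a row does not reach is not made up. A row lasts 1/12 s, in which the tool goes at most 41.7 mm and 7.16 degrees, less where a joint would pass 70% of its speed; a pose out of reach is approached as far as the arm can. A call with a gripper value outside its range is refused whole. OPENING is the closure in counts, from 0 (fully open) to 255 (shut), set as the call begins (- or left out, the last holds). The fingers move at their own pace and stop on an object; FORCE is the grip in N (left out, the last holds). Time passes only in rows, so rows that do not move let the fingers close. It gives the time, the measured TCP pose, the force and the opening at its end, in the units of the state.
- r.get_obs(): the state, without advancing time (a new reading comes with each control period).
- r.grab_frame(name): name is "scene" or "side" or "wrist"; returns a dict with "color" (384x512x3 uint8, red, green, blue), "fx", "fy", "cx", "cy" (pixels), "R" (3x3) and "t" (3): a world point X has camera coordinates R X + t; the wrist camera has in their place "hand_eye" (4x4, takes a point from camera to tool coordinates, whose origin is the TCP and whose axes are the tool frame's). Camera axes: x right, y down, z forward; pixel columns grow to the right and rows downward; lengths in m; the calibration is good to about 2 mm. A picture is of the moment at which its call begins: read the wrist's pose just before it. There is no depth.
- r.hand_in(): hands the job in, once; it reports no verdict.
The state is a dict: "clock": time; "joints": joint angles; "qvel": joint speeds; "tau": joint torques, N m; "tcp_pos": TCP position; "orientation": TCP orientation; "contact_force": force on the tool from outside, world axes, zero at the start; "moment": the same for the moment, N m; "grip_width": finger opening in m.
Only numpy, scipy, OpenCV 4.12 (cv2) and the standard library are available. Lean on these libraries where they do the work, as an engineer would, in place of code of your own. Each camera call takes 0.05 s, during which the arm holds its last target.

## Working session

There is one attempt and no reset: what is moved stays moved. The work goes in short steps, Python scripts to look and compute and a shell command to move; the robot and the scene stay as the last step left them, time stands still between calls to the robot, and variables do not carry over. Pictures are saved under pics/ and viewed, and the job is handed in when it is done.

```bash
mkdir -p pics; ls
cat > look.py <<'E'
import sys,cv2,numpy as np
from bench import r
def snap(n,fn,crop=None,scale=1):
    o=r.get_obs(); f=r.grab_frame(n); im=f["color"][:,:,::-1].copy()
    np.savez('pics/'+fn+'.npz',o_pos=o["tcp_pos"],o_ori=o["orientation"],**f)
    if crop: im=im[crop[1]:crop[3],crop[0]:crop[2]]
    if scale!=1: im=cv2.resize(im,None,fx=scale,fy=scale,interpolation=cv2.INTER_CUBIC)
    cv2.imwrite('pics/'+fn+'.png',im); return f,o
E
python3 - <<'E'
from look import *
for n in ["scene","side","wrist"]:
    f,o=snap(n,n+"0",None,1.5)
    print(n,f["fx"],f["fy"],f["cx"],f["cy"])
    for k in("R","t","hand_eye"):
        if k in f: print(k,np.round(f[k],4).tolist())
print(r.get_obs())
E
```

```text
pics
scene 361.46730608629815 361.46730608629815 256.94605821933794 190.2077489265354
R [[0.8044, 0.594, 0.0049], [0.5206, -0.701, -0.4873], [-0.286, 0.3946, -0.8732]]
t [-0.5038, -0.2794, 1.3541]
side 354.8207722710665 354.8207722710665 254.29110855802276 189.12085431403906
R [[-0.7552, -0.6553, 0.0171], [-0.5223, 0.5858, -0.6198], [0.3961, -0.477, -0.7846]]
t [0.485, 0.4421, 0.7563]
wrist 266.6345616947082 266.6345616947082 254.26009277199336 194.5181952133533
hand_eye [[1.0, 0.0006, 0.0002, 0.0001], [-0.0006, 0.9529, 0.3032, -0.079], [0.0, -0.3032, 0.9529, -0.1737], [0.0, 0.0, 0.0, 1.0]]
{'clock': 0.15, 'joints': array([-0.10810171,  0.47768674,  0.02238312,  1.55618974, -0.01150207,
        1.10933587, -0.08307961]), 'qvel': array([-0.00118588, -0.00164118,  0.00086115, -0.00429679, -0.00087462,
        0.00164099, -0.00021031]), 'tau': array([ 1.55385478e-03, -5.96924365e+01,  1.60940632e+00, -2.81490952e+01,
        1.26662746e-02,  6.56643446e-03,  5.58682734e-05]), 'tcp_pos': array([ 6.74496064e-01, -3.08447463e-05,  1.98813119e-01]), 'orientation': array([ 3.14146991e+00,  1.08890546e-05, -2.33413256e-03]), 'contact_force': array([ 0.7025904 , -0.57260073, -0.05083857]), 'moment': array([-0.02850369, -0.00936831, -0.00679667]), 'grip_width': 0.08533102175770815}
```

View pics/scene0.png

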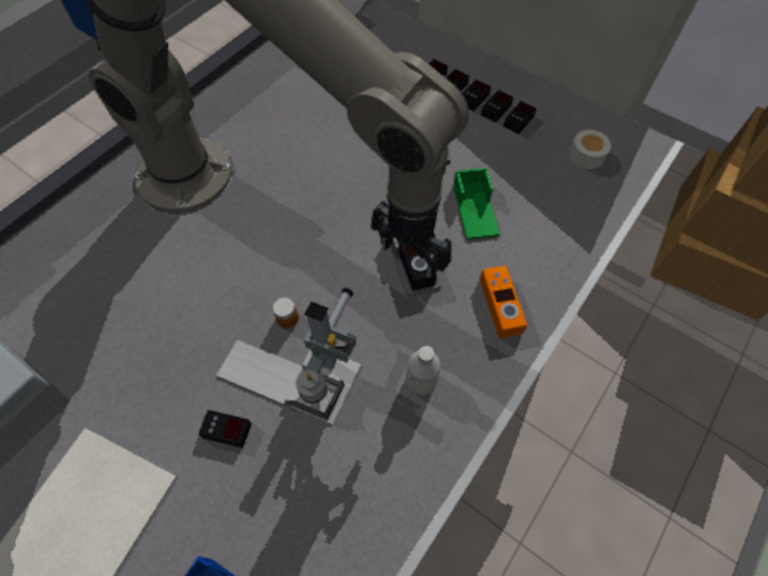

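View pics/side0.png

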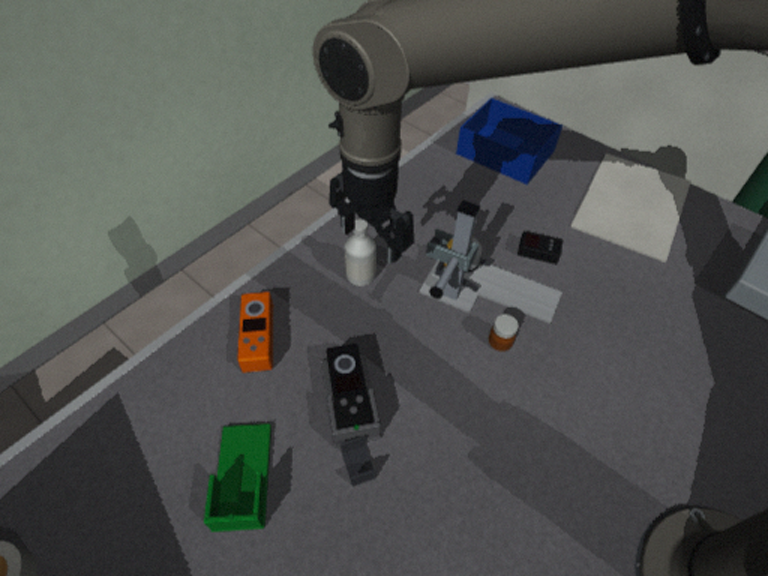

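View pics/wrist0.png

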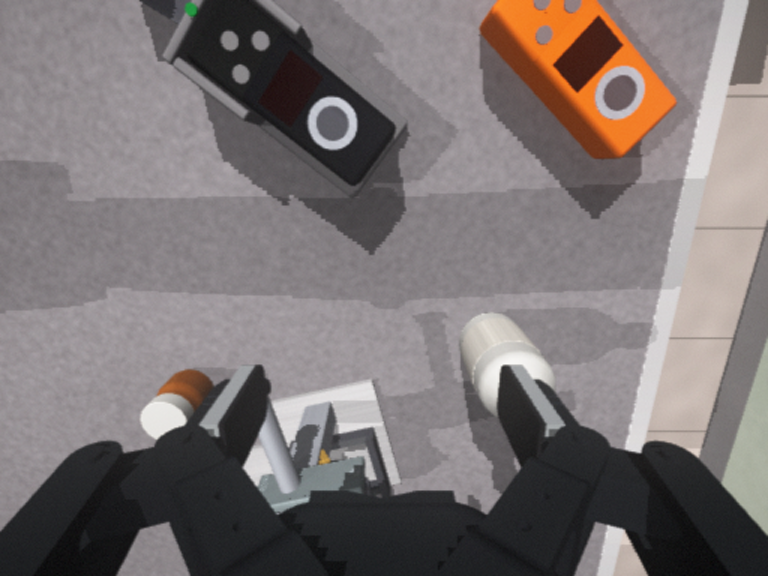

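The wrist view shows the black detector in the grey dock, with its grille at about (332,123). The orange look-alike is at (580,70). The stand is at the lower centre, with its bar at about (280,440). I'll take close crops of these.

Run:
```python
import cv2
def c(n,x0,y0,x1,y1,s,o):
    im=cv2.imread(f'pics/{n}.png'); im=cv2.resize(im,(512,384),interpolation=cv2.INTER_AREA)
    import numpy as np
    im=np.load(f'pics/{n}.npz')['color'][:,:,::-1]
    im=im[y0:y1,x0:x1]; cv2.imwrite(f'pics/{o}.png',cv2.resize(im,None,fx=s,fy=s,interpolation=cv2.INTER_CUBIC))
c('scene0',130,180,260,290,6,'c1')
c('side0',270,120,390,240,5,'c2')
c('wrist0',90,0,290,140,4,'c3')
c('side0',200,210,270,330,5,'c4')
```

```text
(no output)
```

View pics/c1.png

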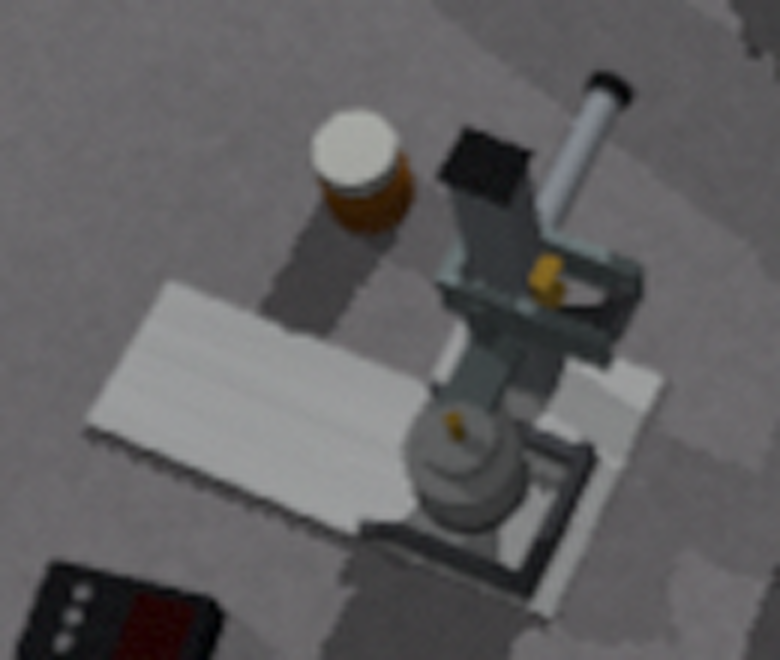

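View pics/c2.png

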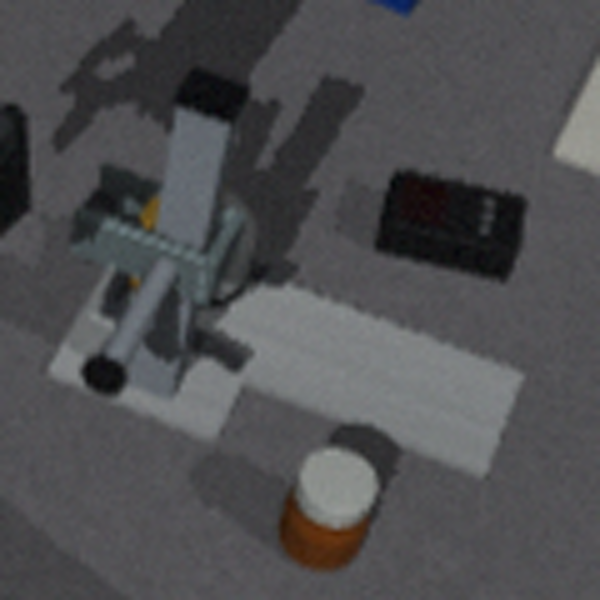

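View pics/c3.png

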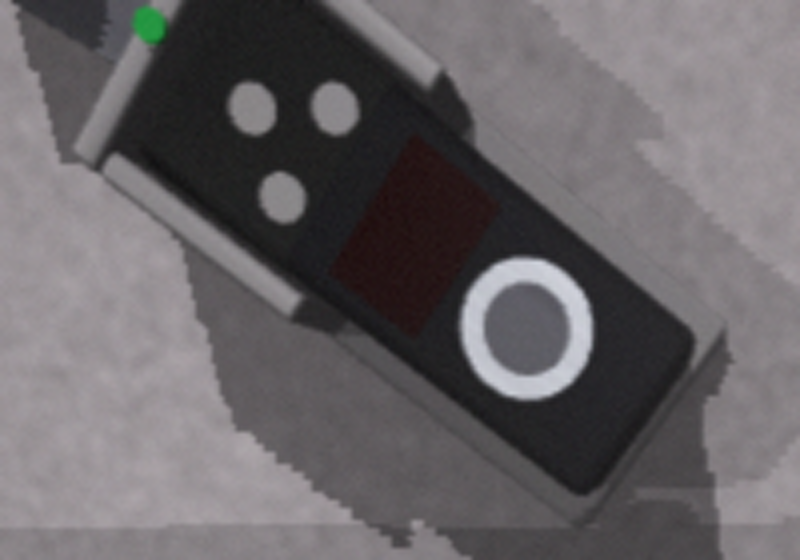

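View pics/c4.png

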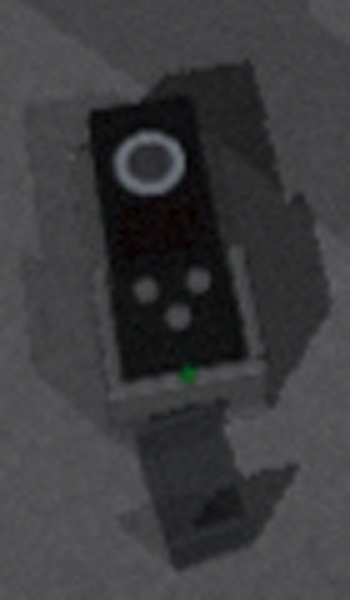

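```bash
cat > geo.py <<'E'
import numpy as np, cv2
from scipy.spatial.transform import Rotation as Ro
from scipy.optimize import least_squares
def load(n): return np.load(f'pics/{n}.npz')
def cam(n):
    d=load(n)
    K=(d['fx'],d['fy'],d['cx'],d['cy'])
    if 'hand_eye' in d:
        T=np.eye(4);T[:3,:3]=Ro.from_rotvec(d['o_ori']).as_matrix();T[:3,3]=d['o_pos']
        W=T@d['hand_eye']; R=W[:3,:3].T; t=-R@W[:3,3]
    else: R,t=d['R'],d['t']
    return K,R,t
def proj(n,X):
    K,R,t=cam(n); c=R@np.asarray(X)+t
    return np.array([K[0]*c[0]/c[2]+K[2],K[1]*c[1]/c[2]+K[3]])
def ray(n,uv,z):
    K,R,t=cam(n); d=R.T@np.array([(uv[0]-K[2])/K[0],(uv[1]-K[3])/K[1],1]); o=-R.T@t
    return o+d*(z-o[2])/d[2]
def px(u,v,s,x0,y0): return np.array([(u+.5)/s-.5+x0,(v+.5)/s-.5+y0])
def S2W(p,X): 
    c,s=np.cos(p[2]),np.sin(p[2]); return np.array([p[0]+c*X[0]-s*X[1],p[1]+s*X[0]+c*X[1],X[2]])
def fit(obs,p0):
    f=lambda p:np.concatenate([w*(proj(n,S2W(p,X))-uv) for n,uv,X,w in obs])
    s=least_squares(f,p0); return s.x,f(s.x).reshape(-1,2)
E
python3 - <<'E'
from geo import *
a=lambda u,v:px(u,v,6,130,180); b=lambda u,v:px(u,v,5,270,120)
obs=[('scene0',a(170,283),(-.2,.042,.006),1),('scene0',a(88,425),(-.2,-.042,.006),1),('scene0',a(547,612),(.06,-.042,.006),1),
('scene0',a(489,165),(-.002,.069,.244),1),('side0',b(525,375),(-.2,-.042,.006),1),('side0',b(488,472),(-.2,.042,.006),1),
('side0',b(213,92),(-.002,.069,.244),1),
('scene0',a(608,85),(0,.177,.131),.5),('side0',b(105,373),(0,.177,.131),.5)]
T0=ray('scene0',a(88,425),.006);T1=ray('scene0',a(547,612),.006);print(T0,T1)
yaw=np.arctan2(*(T1-T0)[[1,0]]);print(yaw)
p,res=fit(obs,[.7,-.2,yaw]);print(p,np.degrees(p[2]));print(res.round(1))
print('handle',S2W(p,(0,.14,.131)))
c=lambda u,v:px(u,v,4,90,0); d=lambda u,v:px(u,v,5,200,210)
g=ray('wrist0',c(526,328),.056);print('grille',g,ray('side0',d(149,162),.056))
for q in [((385,85),(680,320)),((110,155),(560,480)),((590,490),(693,345))]:
    A,B=[ray('wrist0',c(*k),.056) for k in q]; e=B-A; print(A,B,np.degrees(np.arctan2(e[1],e[0])))
for n,uv in [('jarS',('scene0',a(357,150)))]: print(n,ray(*uv,.06))
print('jar side',ray('side0',b(338,487),.06))
E
```

```text
[ 0.4470459  -0.32990297  0.006     ] [ 0.69227284 -0.26578015  0.006     ]
0.25575719370877326
[ 0.62696093 -0.24045333  0.24509958] 14.043171312666063
[[-0.5 -0.8]
 [-0.9 -0.8]
 [ 0.6  0.9]
 [-1.1 -0.6]
 [-0.4 -1. ]
 [-0.5 -0.2]
 [-0.5 -0.3]
 [ 0.2 -0.2]
 [-0.5  0.5]]
handle [ 0.59298952 -0.10463749  0.131     ]
grille [0.63783466 0.10832573 0.056     ] [0.63712401 0.1053124  0.056     ]
[0.60359862 0.16628809 0.056     ] [0.68008292 0.11037195 0.056     ] -36.16978898988321
[0.53011184 0.15029363 0.056     ] [0.64606638 0.06814764 0.056     ] -35.31500595190305
[0.65459075 0.06539251 0.056     ] [0.68370851 0.10401511 0.056     ] 52.98718812877196
jarS [ 0.47731604 -0.14854388  0.06      ]
jar side [ 0.46971139 -0.14315171  0.06      ]
```

```bash
python3 -m pendant '-2.2 2.8 0 0;-2.2 2.8 0 0;-2.2 2.8 0 0;-2.2 2.8 0 0;0 0 0 -7;0 0 0 -7;0 0 0 0' 0 60
cat > st.py <<'E'
import sys
from geo import *
from bench import r
# usage: goal world x y z yaw(deg) -> remaining tool shift in cm, deg ; tool pointing down
def rem(g,o=None):
    o=o or r.get_obs(); R=Ro.from_rotvec(o['orientation']).as_matrix()
    d=R.T@(np.array(g[:3])-o['tcp_pos'])*100
    yaw=np.degrees(np.arctan2(R[1,0],R[0,0])); dy=(g[3]-yaw+180)%360-180
    print('t',o['clock'],'tcp',o['tcp_pos'].round(4),'yaw',round(yaw,2),'tilt',R[:,2].round(3),'F',o['contact_force'].round(1),'w',round(o['grip_width'],4))
    print('rem cm',d.round(2),'turn',round(-dy,2))
E
python3 - <<'E'
from st import *; from look import *
rem((.593,-.105,.2,14)); snap('wrist','w1',None,1.5)
E
```

```text
clock: 0.73
tcp_pos: [0.5805, -0.1155, 0.1953]
orientation: [-3.114, -0.401, 0.01]
contact_force: [0.4, 1.0, -0.3]
grip_width: 0.0854
t 0.7333 tcp [ 0.5805 -0.1155  0.1953] yaw 14.67 tilt [-0.007  0.001 -1.   ] F [ 0.4  1.  -0.3] w 0.0854
rem cm [ 1.47 -0.7  -0.48] turn 0.67
```

View pics/w1.png

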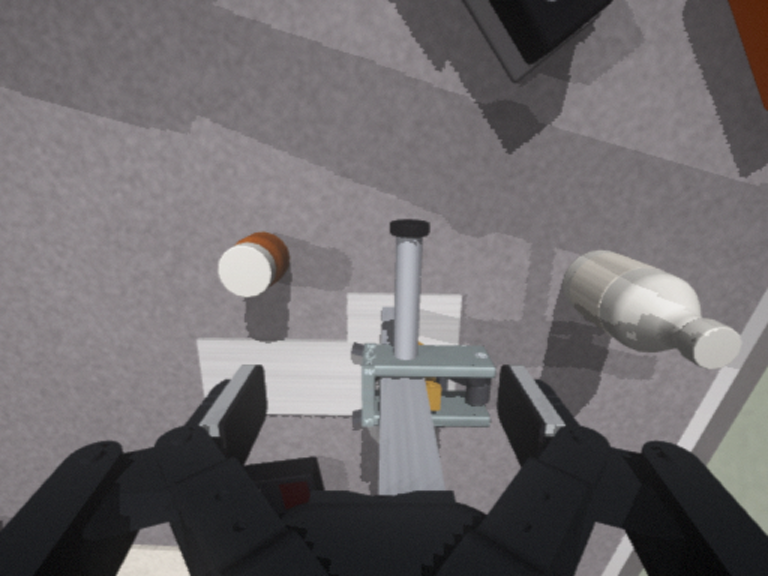

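Run:
```python
from geo import *
q=lambda u,v:px(u,v,1.5,0,0)
A=ray('w1',q(405,350),.131);B=ray('w1',q(409,240),.131);C=ray('w1',q(409.5,228),.131);
print(A,B,C,np.degrees(np.arctan2(*(A-B)[[0,1]]*[1,-1])))
# track & column via wrist
obs=[('w1',q(198,340),(-.2,.042,.006),1),('w1',q(405,350),(0,.09,.131),1),('w1',q(408,237),(0,.17,.131),1)]
a=lambda u,v:px(u,v,6,130,180); b=lambda u,v:px(u,v,5,270,120)
p,res=fit(obs,[.627,-.24,.245]);print(p,np.degrees(p[2]),res.round(1))
obs+=[('scene0',a(170,283),(-.2,.042,.006),1),('scene0',a(88,425),(-.2,-.042,.006),1),('scene0',a(547,612),(.06,-.042,.006),1),
('scene0',a(489,165),(-.002,.069,.244),1),('side0',b(525,375),(-.2,-.042,.006),1),('side0',b(488,472),(-.2,.042,.006),1),
('side0',b(213,92),(-.002,.069,.244),1)]
p,res=fit(obs,p);print(p,np.degrees(p[2]),res.round(1)); 
np.save('stand.npy',p)
def inv(P): 
    c,s=np.cos(p[2]),np.sin(p[2]); d=P[:2]-p[:2]; return [c*d[0]+s*d[1],-s*d[0]+c*d[1]]
print('tcp in stand',inv(np.array([.5805,-.1155])),'A',inv(A),'B',inv(B))
print('goal',S2W(p,(0,.143,.112)))
```

```text
[ 0.60456681 -0.14674304  0.131     ] [ 0.58725529 -0.0763507   0.131     ] [ 0.58557637 -0.06936558  0.131     ] 13.816500768635906
[ 0.62839119 -0.23694433  0.25397824] 14.551881002758783 [[-0.8  0.5]
 [ 0.3  3. ]
 [ 0.2 -2.7]]
[ 0.62769199 -0.23780432  0.24994538] 14.320815465815684 [[-1.3  0.4]
 [-0.2  3.6]
 [-0.1 -2. ]
 [ 0.1 -1. ]
 [-0.2 -1. ]
 [ 1.5  0.2]
 [-0.3 -1.3]
 [-1.  -0.8]
 [-1.1  0. ]
 [-1.2  0.2]]
tcp in stand [np.float64(-0.015473437163792712), np.float64(0.13017681830001337)] A [np.float64(0.00011751608442012174), np.float64(0.09395167322802735)] B [np.float64(0.0007555595433872894), np.float64(0.1664386609412631)]
goal [ 0.59232079 -0.09924792  0.112     ]
```

```bash
python3 -m pendant '1.5 -1.3 0 0.3;0 0 0 0' 0 60
python3 - <<'E'
from st import *
rem((.5923,-.0992,.110,14.3))
E
```

```text
clock: 0.95
tcp_pos: [0.5925, -0.0979, 0.1951]
orientation: [-3.117, -0.371, 0.01]
contact_force: [0.6, 1.9, 0.9]
grip_width: 0.0854
t 0.95 tcp [ 0.5925 -0.0979  0.1951] yaw 13.56 tilt [-0.006  0.002 -1.   ] F [0.6 1.9 0.9] w 0.0854
rem cm [0.   0.15 8.51] turn -0.74
```

```bash
python3 -m pendant '0 0.1 3 -0.7;0 0 2.8 0;0 0 1.8 0;0 0 0.5 0;0 0 0 0' 0 60
python3 - <<'E'
from st import *; from look import *
rem((.5923,-.0992,.110,14.3)); snap('wrist','w2',None,1.5)
E
```

```text
clock: 1.37
tcp_pos: [0.5961, -0.0944, 0.1124]
orientation: [-3.116, -0.376, 0.002]
contact_force: [-0.3, -0.1, -0.2]
grip_width: 0.0858
t 1.3667 tcp [ 0.5961 -0.0944  0.1124] yaw 13.76 tilt [-0.002  0.003 -1.   ] F [-0.3 -0.1 -0.2] w 0.0858
rem cm [-0.48  0.38  0.24] turn -0.54
```

View pics/w2.png

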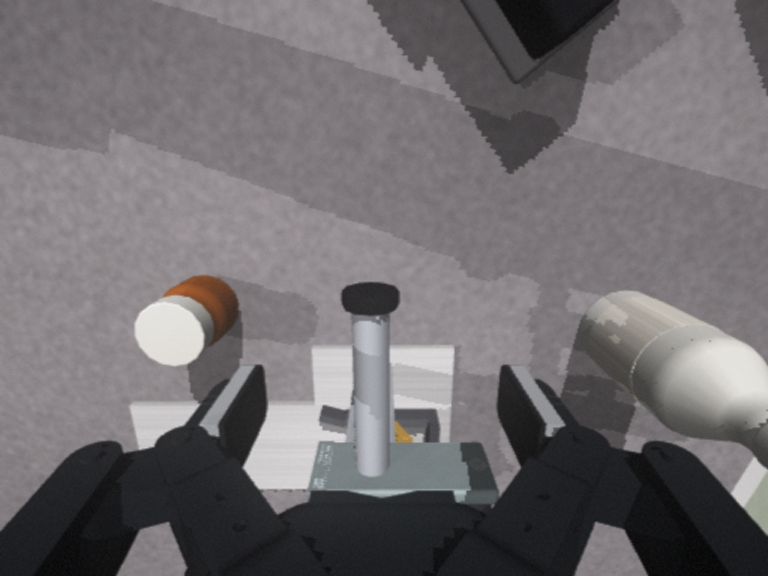

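```bash
python3 -m pendant '-0.5 0.3 0.2 -0.5;0 0 0 0' 0 60;python3 -m pendant '0 0 0 0;0 0 0 0;0 0 0 0;0 0 0 0;0 0 0 0;0 0 0 0' 255 60
python3 - <<'E'
from st import *; from look import *
rem((.5923,-.0992,.110,14.3));
E
```

```text
clock: 1.58
tcp_pos: [0.5931, -0.0984, 0.1125]
orientation: [-3.114, -0.39, -0.002]
contact_force: [-0.8, 0.1, 0.7]
grip_width: 0.0856
clock: 2.08
tcp_pos: [0.5957, -0.0994, 0.1169]
orientation: [-3.116, -0.387, -0.013]
contact_force: [-0.3, 0.3, 0.1]
grip_width: 0.0123
t 2.0833 tcp [ 0.5957 -0.0994  0.1169] yaw 14.16 tilt [ 0.008  0.002 -1.   ] F [-0.3  0.3  0.1] w 0.0123
rem cm [-0.33 -0.1   0.69] turn -0.14
```

```bash
python3 -m pendant '0 0 0 0;0 0 0 0' 255 60
python3 - <<'E'
from st import *; from look import *
rem((.5923,-.0992,.110,14.3)); snap('wrist','w3',None,1.5); snap('side','s3',(260,80,400,220),4)
E
```

```text
clock: 2.25
tcp_pos: [0.5958, -0.0994, 0.1171]
orientation: [-3.116, -0.387, -0.014]
contact_force: [0.3, -0.4, 0.5]
grip_width: -0.0002
t 2.25 tcp [ 0.5958 -0.0994  0.1171] yaw 14.15 tilt [ 0.009  0.002 -1.   ] F [ 0.3 -0.4  0.5] w -0.0002
rem cm [-0.34 -0.1   0.71] turn -0.15
```

View pics/w3.png

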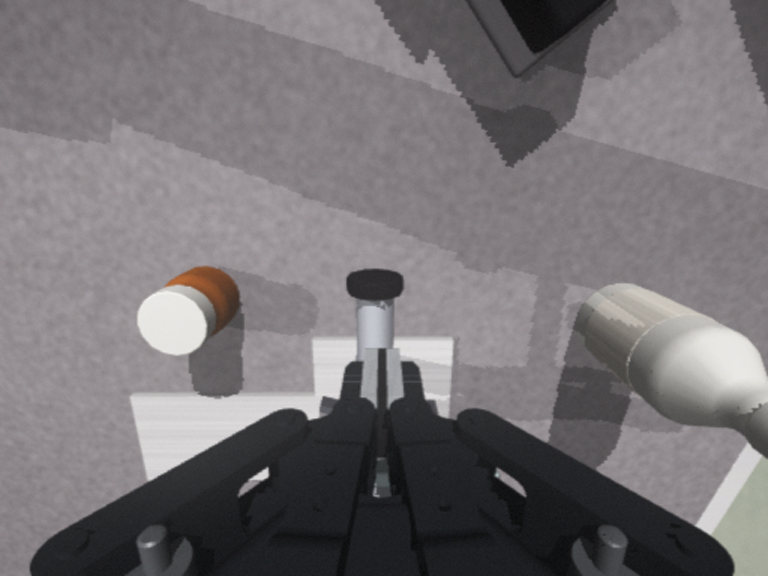

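View pics/s3.png

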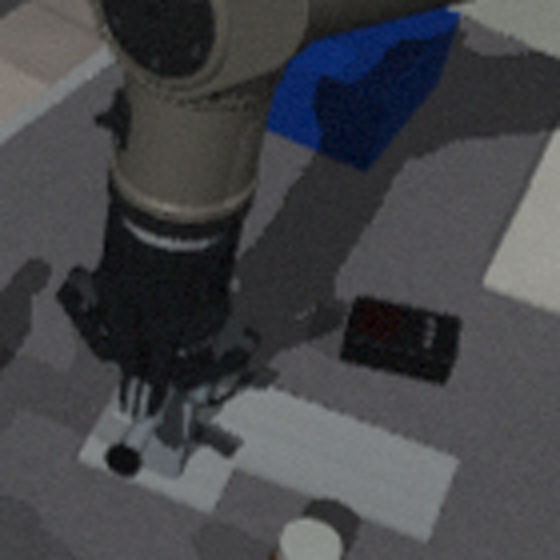

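Run:
```python
from geo import *
q=lambda u,v:px(u,v,1.5,0,0)
a=lambda u,v:px(u,v,6,130,180); b=lambda u,v:px(u,v,5,270,120)
def tri(obs):
    f=lambda X:np.concatenate([proj(n,X)-uv for n,uv in obs]); s=least_squares(f,[.6,-.1,.13]); return s.x,f(s.x).round(1)
print(tri([('scene0',a(608,85)),('side0',b(105,373))]))
print(tri([('w1',q(409.5,228)),('w2',q(370,297)),('w3',q(375,284))]))
print(tri([('w1',q(409.5,228)),('w2',q(370,297)),('w3',q(375,284)),('scene0',a(608,85)),('side0',b(105,373))]))
p=np.load('stand.npy')
for n,s in(('w1',1.5),('w2',1.5),('w3',1.5)): print(n,proj(n,S2W(p,(0,.17,.131)))*1.5,proj(n,S2W(p,(0,.18,.131)))*1.5)
```

```text
(array([ 0.58386741, -0.07153864,  0.1324732 ]), array([-0.3, -0. , -0.3, -0. ]))
(array([ 0.58566634, -0.06964021,  0.12904651]), array([-0.1, -0. ,  0.2,  0.3, -0.1, -0.4]))
(array([ 0.58547971, -0.06925928,  0.13082116]), array([-0.1, -0.2, -0. ,  0.6, -0.3, -0.2,  0.7, -0. , -1.3,  0.6]))
w1 [407.6468462  233.81739887] [408.09582503 216.89876695]
w2 [367.96393449 306.4510967 ] [367.48869962 283.1468004 ]
w3 [372.47876746 292.17391591] [372.25779726 269.04448894]
```

The fingers shut above the bar, because the tips slipped off its upper half. I'll reopen, centre on the bar and go about 13 mm deeper.

```bash
python3 -m pendant '0 0 0 0;0 0 0 0;0 0 0 0;0 0 0 0;0 0 0 0;0 0 0 0' 0 60; python3 -m pendant '-0.3 -0.1 0.7 0;0 0 0.7 0;0 0 0.4 0;0 0 0 0' 0 60;python3 - <<'E'
from st import *; from look import *
rem((.5923,-.0992,.098,14.3)); snap('wrist','w4',None,1.5)
E
```

```text
clock: 2.85
tcp_pos: [0.5955, -0.0992, 0.1167]
orientation: [-3.116, -0.387, -0.013]
contact_force: [0.4, 0.2, 1.6]
grip_width: 0.0721
clock: 3.18
tcp_pos: [0.592, -0.0989, 0.0968]
orientation: [-3.116, -0.387, -0.013]
contact_force: [-1.4, -0.1, 1.0]
grip_width: 0.0853
t 3.1833 tcp [ 0.592  -0.0989  0.0968] yaw 14.16 tilt [ 0.008  0.002 -1.   ] F [-1.4 -0.1  1. ] w 0.0853
rem cm [ 0.02  0.04 -0.12] turn -0.14
```

View pics/w4.png

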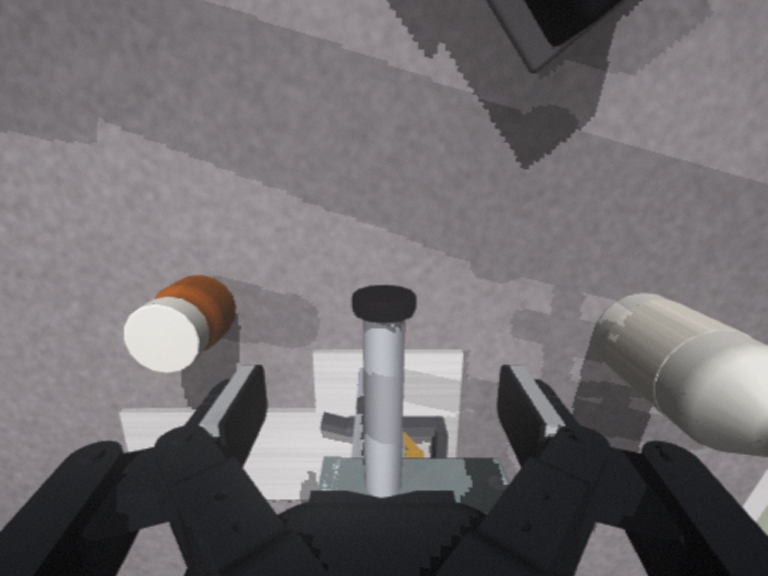

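The bar is now centred between the pads at column 384. Closing.

```bash
python3 -m pendant '0 0 0 0;0 0 0 0;0 0 0 0;0 0 0 0;0 0 0 0;0 0 0 0;0 0 0 0' 255 70;python3 - <<'E'
from st import *; from look import *
rem((.5923,-.0992,.098,14.3)); snap('wrist','w5',None,1.5)
E
```

```text
clock: 3.82
tcp_pos: [0.5927, -0.0989, 0.0976]
orientation: [-3.116, -0.387, -0.014]
contact_force: [-0.9, -0.3, 1.0]
grip_width: 0.0128
t 3.8167 tcp [ 0.5927 -0.0989  0.0976] yaw 14.15 tilt [ 0.009  0.002 -1.   ] F [-0.9 -0.3  1. ] w 0.0128
rem cm [-0.05  0.02 -0.04] turn -0.15
```

View pics/w5.png

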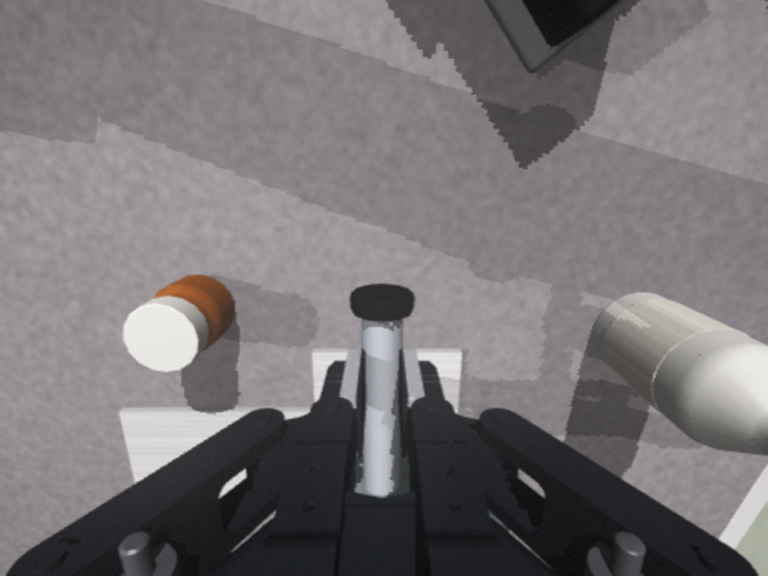

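```bash
python3 -m pendant '0 0 0 0;0 0 -0.5 0;0 0 -0.5 0' 255 70
python3 - <<'E'
from st import *; from look import *
rem((.5923,-.0992,.128,14.3)); snap('wrist','w6',None,1.5)
E
```

```text
clock: 4.12
tcp_pos: [0.5927, -0.0989, 0.1064]
orientation: [-3.116, -0.387, -0.014]
contact_force: [3.5, -0.5, -6.7]
grip_width: 0.0124
t 4.1167 tcp [ 0.5927 -0.0989  0.1064] yaw 14.15 tilt [ 0.009  0.002 -1.   ] F [ 3.5 -0.5 -6.7] w 0.0124
rem cm [-0.02  0.02 -2.16] turn -0.15
```

View pics/w6.png

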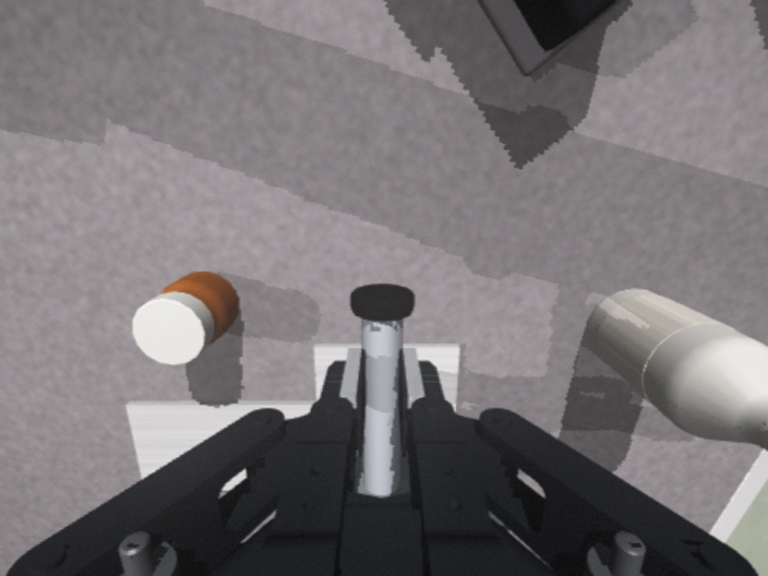

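```bash
python3 -m pendant '0 0 -0.6 0;0 0 -0.6 0;0 0 -0.6 0;0 0 0 0' 255 70
python3 - <<'E'
from st import *
rem((.5923,-.0992,.128,14.3))
E
```

```text
clock: 4.5
tcp_pos: [0.5928, -0.0989, 0.1266]
orientation: [-3.116, -0.387, -0.015]
contact_force: [0.5, -0.1, -1.7]
grip_width: 0.0126
t 4.5 tcp [ 0.5928 -0.0989  0.1266] yaw 14.16 tilt [ 0.009  0.002 -1.   ] F [ 0.5 -0.1 -1.7] w 0.0126
rem cm [-0.05  0.02 -0.14] turn -0.14
```

```bash
python3 -m pendant '0 0 -0.25 0;0 0 0 0;0 0 0 0' 255 70
python3 - <<'E'
from st import *; from look import *
rem((.5923,-.0992,.128,14.3)); snap('wrist','w7',None,1.5)
E
python3 -m pendant '0 0 0.3 0;0 0 0.3 0;0 0 0 0' 255 70
```

```text
clock: 4.75
tcp_pos: [0.5927, -0.0989, 0.1303]
orientation: [-3.116, -0.387, -0.016]
contact_force: [2.9, -1.0, -5.7]
grip_width: 0.0123
t 4.75 tcp [ 0.5927 -0.0989  0.1303] yaw 14.16 tilt [ 0.01   0.002 -1.   ] F [ 2.9 -1.  -5.7] w 0.0123
rem cm [-0.05  0.02  0.23] turn -0.14
clock: 5.05
tcp_pos: [0.5927, -0.099, 0.1242]
orientation: [-3.117, -0.387, -0.016]
contact_force: [2.5, 0.5, -4.5]
grip_width: 0.0126
```

View pics/w7.png

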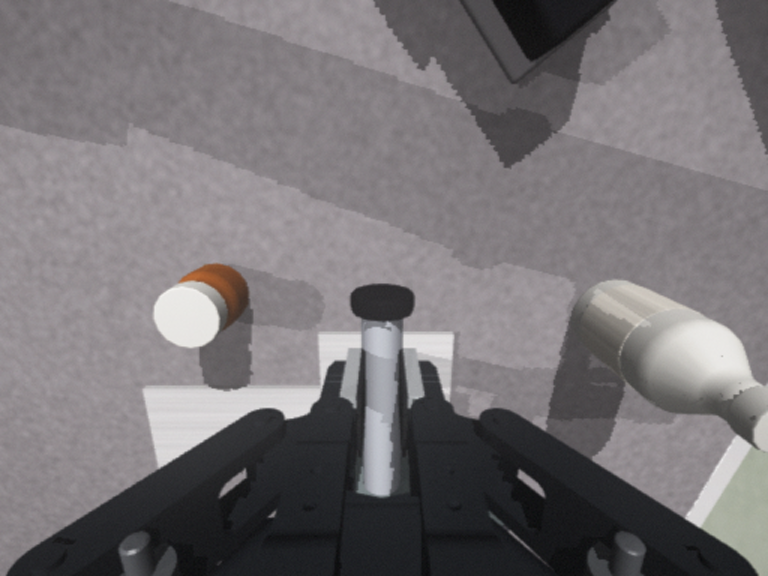

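```bash
python3 -m pendant '0 0 0.2 0;0 0 0.2 0;0 0 0 0' 255 70; python3 -m pendant '0 0 0 0;0 0 0 0;0 0 0 0;0 0 0 0;0 0 0 0;0 0 0 0;0 0 0 0' 0 70;  python3 - <<'E'
from st import *; from look import *
rem((.5923,-.0992,.128,14.3)); snap('wrist','w8',None,1.5)
E
```

```text
clock: 5.3
tcp_pos: [0.5927, -0.0989, 0.1235]
orientation: [-3.116, -0.386, -0.016]
contact_force: [-0.8, -0.4, -1.9]
grip_width: 0.0125
clock: 5.88
tcp_pos: [0.5927, -0.099, 0.1238]
orientation: [-3.116, -0.386, -0.015]
contact_force: [0.1, 0.0, 0.6]
grip_width: 0.0856
t 5.8833 tcp [ 0.5927 -0.099   0.1238] yaw 14.14 tilt [ 0.01   0.003 -1.   ] F [0.1 0.  0.6] w 0.0856
rem cm [-0.04  0.01 -0.42] turn -0.16
```

View pics/w8.png

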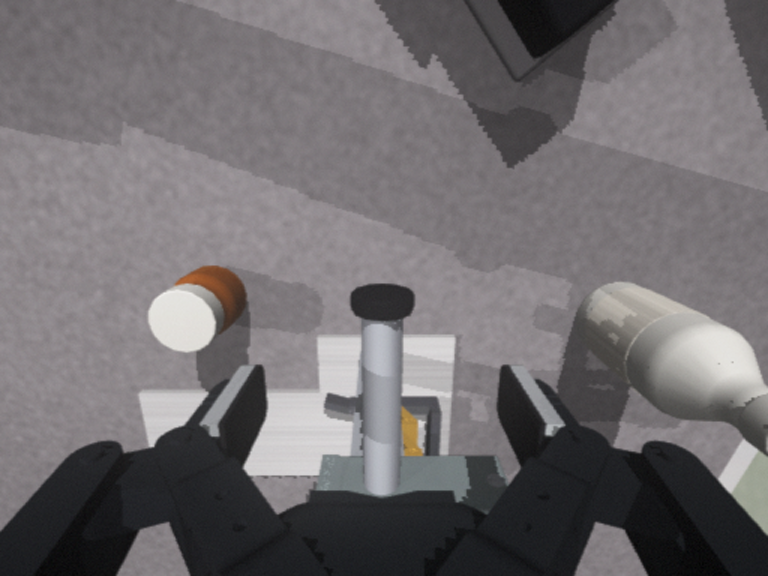

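The hood stopped at +26 mm (TCP z 0.0976 to 0.1235) and the bar stayed up after release, so the notch caught. Going up and over to the detector.

```bash
python3 -m pendant '0 0 -3.5 0;0 0 -3.5 0;0 0 -3.5 0;1.3 -3.3 0 0;1.3 -3.3 0 0;1.3 -3.3 0 0;1.3 -3.3 0 0;1.3 -3.3 0 0' 0 70; python3 -m pendant '1 -3 0 0;0 0 0 -6.7;0 0 0 -6.7;0 0 0 -6.7;0 0 0 -6.7;0 0 0 -6.7;0 0 0 -6.7;0 0 0 0' 0 70;  python3 - <<'E'
from st import *; from look import *
rem((.621,.119,.22,54)); snap('wrist','w9',None,1.5); snap('side','s9',(260,80,400,220),4)
E
```

```text
clock: 6.6
tcp_pos: [0.6157, 0.0691, 0.2345]
orientation: [3.119, 0.353, 0.014]
contact_force: [0.7, 0.3, 0.0]
grip_width: 0.0852
clock: 7.27
tcp_pos: [0.6173, 0.1192, 0.2337]
orientation: [-2.774, -1.474, -0.015]
contact_force: [0.2, -0.0, -1.0]
grip_width: 0.0854
t 7.2667 tcp [0.6173 0.1192 0.2337] yaw 55.98 tilt [ 0.008  0.005 -1.   ] F [ 0.2 -0.  -1. ] w 0.0854
rem cm [0.17 0.31 1.38] turn 1.98
```

View pics/w9.png

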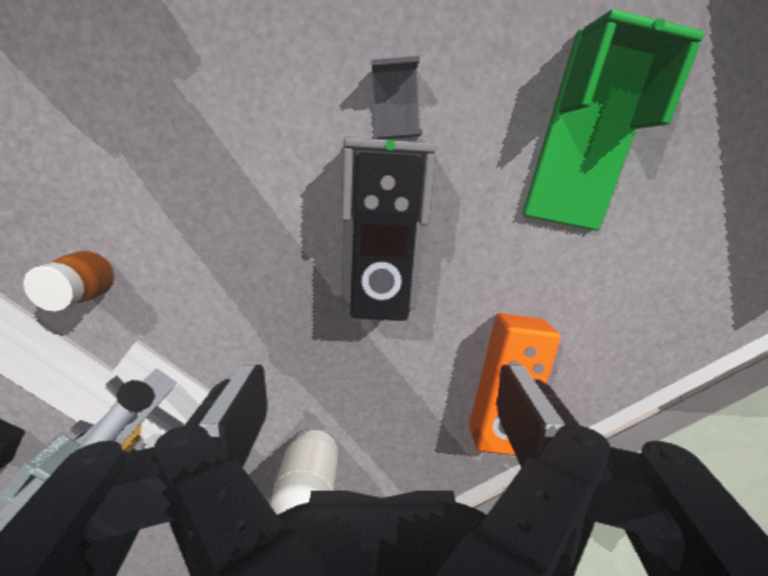

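View pics/s9.png

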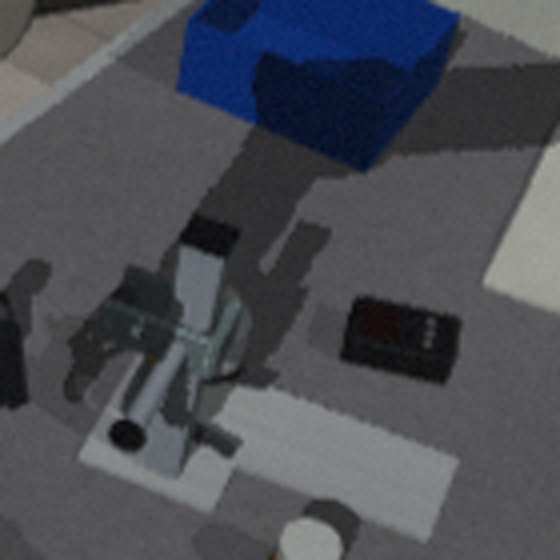

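```bash
python3 - <<'E'
from geo import *
q=lambda u,v:px(u,v,1.5,0,0); c=lambda u,v:px(u,v,4,90,0); d=lambda u,v:px(u,v,5,200,210)
h=.056
obs=[('w9',q(381,281),(.035,0,h),1),('w9',q(350,318),(.075,-.028,h),.5),('w9',q(410,319),(.075,.028,h),.5),('w9',q(355,152),(-.073,-.028,h),.3),('w9',q(423,152),(-.073,.028,h),.3),
('wrist0',c(526,328),(.035,0,h),1),('side0',d(149,162),(.035,0,h),.5)]
p,res=fit(obs,[.609,.1277,-.628]);print(p,np.degrees(p[2]));print(res.round(1))
print('grip',S2W(p,(.015,0,0)))
# hood cap
ps=np.load('stand.npy')
for j in (.026,.052,.078): print(j,proj('side0',S2W(ps,(0,.177,.105+j))), 'obs',px(127,435,4,260,80))
E
python3 - <<'E'
import sys; sys.path.insert(0,'.')
from st import *
rem((.621,.119,.22,54))
E
```

```text
[ 0.60950132  0.1294622  -0.64035319] -36.68953503335284
[[ 0.2 -0.6]
 [-0.1  0.5]
 [-0.4  1. ]
 [-0.3  0.3]
 [-0.4  1. ]
 [-0.3 -0.2]
 [-0.5  0.4]]
grip [0.6215296  0.12050002 0.        ]
0.026 [289.04683823 195.73239727] obs [291.375 188.375]
0.052 [290.01408012 189.50212032] obs [291.375 188.375]
0.078 [291.02638812 182.98155986] obs [291.375 188.375]
t 7.3667 tcp [0.6174 0.1191 0.2338] yaw 55.51 tilt [ 0.009  0.005 -1.   ] F [ 0.8 -0.9  0.5] w 0.0855
rem cm [0.19 0.3  1.38] turn 1.51
```

```bash
python3 -m pendant '0.35 0.26 0 2.2;0 0 3.5 0;0 0 3.5 0;0 0 3.5 0;0 0 3.5 0;0 0 2 0;0 0 0 0' 0 60;  python3 - <<'E'
from st import *; from look import *
rem((.6215,.1205,.014,53.3)); snap('wrist','w10',None,1.5)
E
```

```text
clock: 7.95
tcp_pos: [0.6279, 0.1212, 0.0722]
orientation: [2.826, 1.364, 0.031]
contact_force: [-0.4, -0.4, 0.3]
grip_width: 0.0856
t 7.95 tcp [0.6279 0.1212 0.0722] yaw 51.52 tilt [ 0.019  0.006 -1.   ] F [-0.4 -0.4  0.3] w 0.0856
rem cm [-0.55 -0.52  5.81] turn -1.78
```

View pics/w10.png

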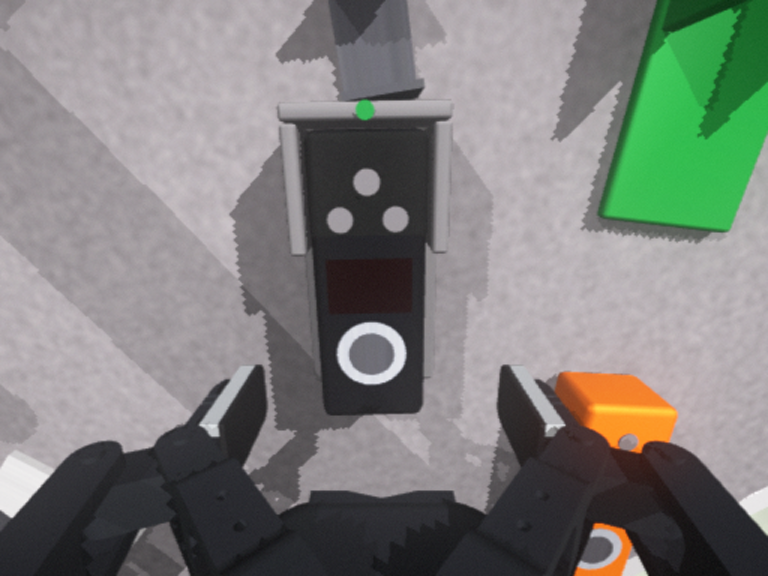

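```bash
python3 -m pendant '-0.5 -0.5 1 -1.8;0 0 1.5 0;0 0 1 0;0 0 0 0' 0 60;  python3 - <<'E'
from st import *; from look import *
rem((.6215,.1205,.014,53.3)); snap('wrist','w11',None,1.5)
h=.056
for X in [(.035,0,h)]: print(proj('w11',S2W([.6095,.1295,-.640],X))*1.5)
E
```

```text
clock: 8.33
tcp_pos: [0.6255, 0.1218, 0.0428]
orientation: [2.801, 1.407, 0.047]
contact_force: [-0.4, -0.8, -0.4]
grip_width: 0.0855
t 8.3333 tcp [0.6255 0.1218 0.0428] yaw 53.36 tilt [ 0.03   0.008 -1.   ] F [-0.4 -0.8 -0.4] w 0.0855
rem cm [-0.41 -0.3   2.87] turn 0.06
[371.91883772 385.97417061]
```

View pics/w11.png

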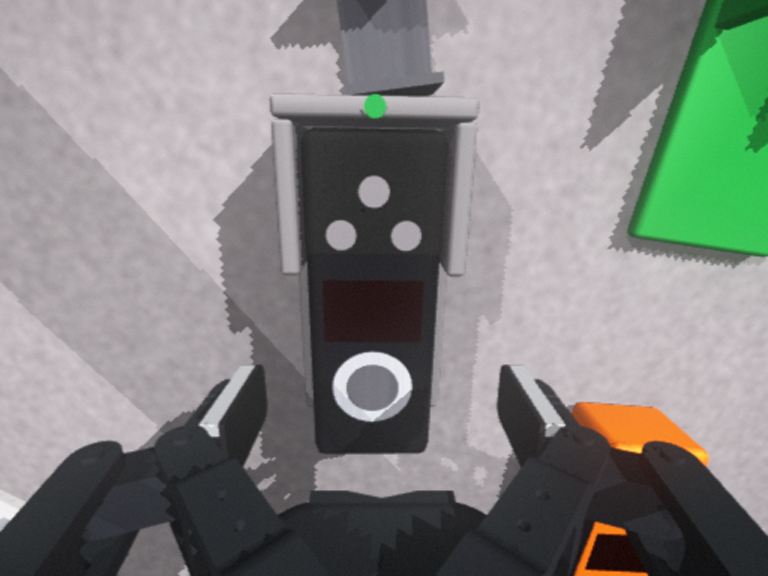

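```bash
python3 -m pendant '-0.4 -0.3 0 0;0 0 1 0;0 0 1 0;-0.1 -0.1 0.6 0;0 0 0 0' 0 60;  python3 - <<'E'
from st import *; from look import *
rem((.6215,.1205,.014,53.3)); snap('wrist','w12',None,1.5)
E
```

```text
clock: 8.8
tcp_pos: [0.6231, 0.121, 0.0196]
orientation: [2.8, 1.406, 0.06]
contact_force: [-0.0, -0.4, -0.3]
grip_width: 0.0852
t 8.8 tcp [0.6231 0.121  0.0196] yaw 53.34 tilt [ 0.038  0.01  -0.999] F [-0.  -0.4 -0.3] w 0.0852
rem cm [-0.15 -0.11  0.55] turn 0.04
```

View pics/w12.png

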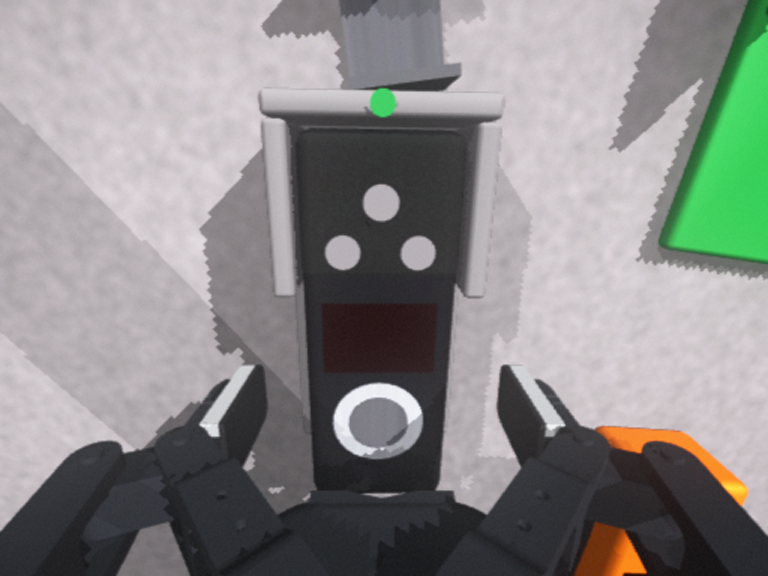

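```bash
python3 -m pendant '-0.15 -0.1 0.4 0;0 0 0 0;0 0 0 0' 0 60; python3 -m pendant '0 0 0 0;0 0 0 0;0 0 0 0;0 0 0 0;0 0 0 0;0 0 0 0' 255 60;  python3 - <<'E'
from st import *; from look import *
rem((.6215,.1205,.014,53.3)); snap('wrist','w13',None,1.5)
E
```

```text
clock: 9.1
tcp_pos: [0.6219, 0.1205, 0.0155]
orientation: [2.8, 1.406, 0.06]
contact_force: [0.1, 0.1, 0.1]
grip_width: 0.0851
clock: 9.6
tcp_pos: [0.6222, 0.1204, 0.0164]
orientation: [2.8, 1.405, 0.061]
contact_force: [0.4, 0.4, 0.1]
grip_width: 0.0534
t 9.6 tcp [0.6222 0.1204 0.0164] yaw 53.32 tilt [ 0.039  0.01  -0.999] F [0.4 0.4 0.1] w 0.0534
rem cm [-0.04 -0.07  0.24] turn 0.02
```

View pics/w13.png

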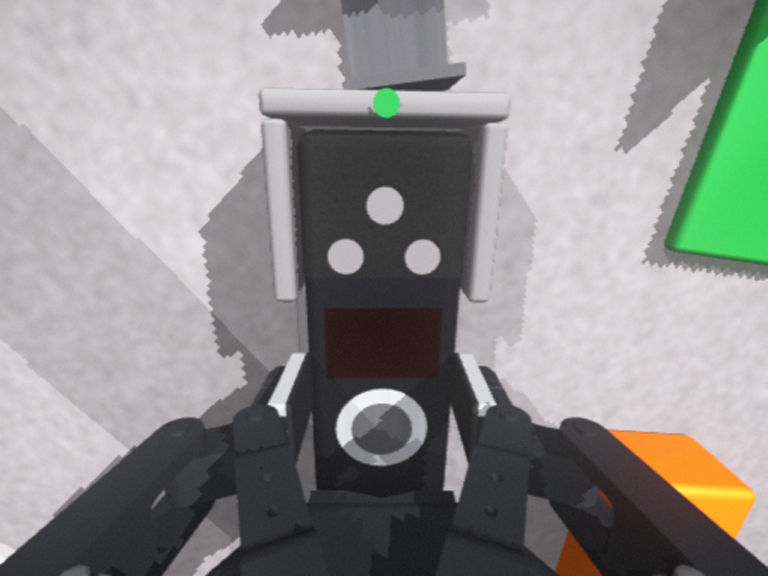

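Gripped on the nose half at 53 mm opening. Lifting straight up in world z.

```bash
python3 -m pendant '0 0 0 0;0.05 0.07 -1.5 0;0.05 0.07 -2 0;0.05 0.07 -2 0;0.05 0.07 -2 0;0 0 0 0' 255 70;  python3 - <<'E'
from st import *; from look import *
rem((.6215,.1205,.115,53.3)); snap('wrist','w14',None,1.5)
E
```

```text
clock: 10.15
tcp_pos: [0.6201, 0.1203, 0.0902]
orientation: [2.802, 1.407, 0.052]
contact_force: [0.7, 0.2, -2.5]
grip_width: 0.053
t 10.15 tcp [0.6201 0.1203 0.0902] yaw 53.35 tilt [ 0.032  0.01  -0.999] F [ 0.7  0.2 -2.5] w 0.053
rem cm [ 0.17  0.15 -2.48] turn 0.05
```

View pics/w14.png

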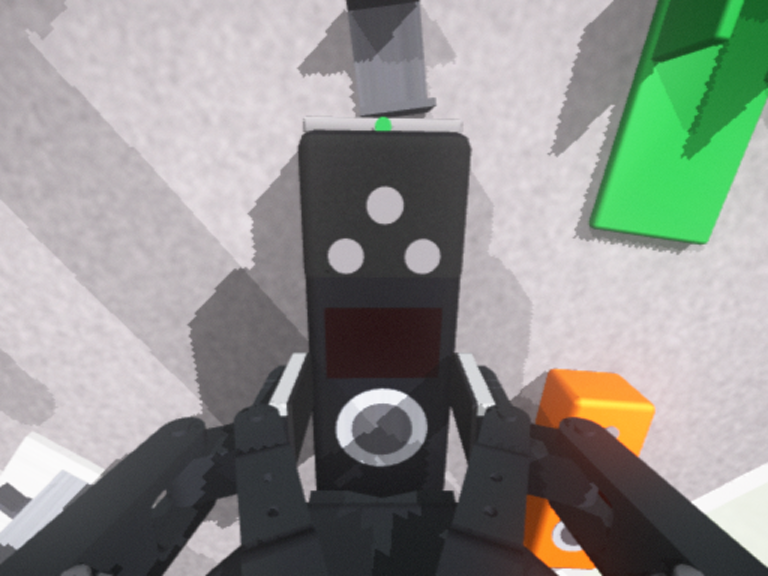

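```bash
python3 -m pendant '0 0 -2.5 0;0 0 -3.4 0;0 0 -3.4 0;0 0 -3.4 0;0 0 -3.4 0;0 0 -1 0;0 0 0 0' 255 70; python3 -m pendant '-1.5 0.6 0 0;-2.8 1.1 0 0;-2.8 1.1 0 0;-2.8 1.1 0 0;-2.8 1.1 0 0;-2.8 1.1 0 0;-2.8 1.1 0 0;-2.8 1.1 0 0' 255 70;  python3 - <<'E'
from st import *
rem((.5211,-.265,.26,104.3)); 
E
```

```text
clock: 10.78
tcp_pos: [0.6064, 0.1155, 0.2492]
orientation: [2.807, 1.41, 0.009]
contact_force: [0.3, -0.9, -4.8]
grip_width: 0.0529
clock: 11.45
tcp_pos: [0.537, -0.1019, 0.223]
orientation: [-2.78, -1.427, 0.03]
contact_force: [0.9, 1.0, -3.9]
grip_width: 0.0529
t 11.45 tcp [ 0.537  -0.1019  0.223 ] yaw 54.36 tilt [-0.024  0.006 -1.   ] F [ 0.9  1.  -3.9] w 0.0529
rem cm [-14.21   8.13  -3.75] turn -49.94
```

```bash
python3 -m pendant '0 0 -2 -3;0 0 -2 -6.5;0 0 0 -6.5;0 0 0 -6.5;0 0 0 -6.5;0 0 0 -6.5;0 0 0 -6.5;0 0 0 -6.5' 255 70;  python3 - <<'E'
from st import *
rem((.5211,-.265,.26,104.3)); 
E
```

```text
clock: 12.12
tcp_pos: [0.522, -0.1149, 0.2362]
orientation: [-1.902, -2.431, 0.055]
contact_force: [-0.6, -0.3, -3.1]
grip_width: 0.0528
t 12.1167 tcp [ 0.522  -0.1149  0.2362] yaw 103.87 tilt [-0.065  0.005 -0.998] F [-0.6 -0.3 -3.1] w 0.0528
rem cm [-14.5   -3.84  -2.45] turn -0.43
```

```bash
python3 -m pendant '-3.7 -0.95 -0.3 -0.4;-3.7 -0.95 -0.3 0;-3.7 -0.95 -0.3 0;-2.5 -0.7 0 0' 255 70;  python3 - <<'E'
from st import *
from look import *
rem((.5211,-.265,.1,104.3)); snap('wrist','w15',None,1.5); snap('scene','c15',(120,160,280,300),5);snap('side','s15',(260,80,420,220),5);rem((.5211,-.265,.1,104.3))
E
```

```text
clock: 12.45
tcp_pos: [0.519, -0.249, 0.2301]
orientation: [-1.851, -2.446, 0.059]
contact_force: [0.5, -1.7, -3.4]
grip_width: 0.0532
t 12.45 tcp [ 0.519  -0.249   0.2301] yaw 105.68 tilt [-0.082  0.014 -0.997] F [ 0.5 -1.7 -3.4] w 0.0532
rem cm [-2.05  0.74 12.93] turn 1.38
t 12.6 tcp [ 0.5183 -0.248   0.2293] yaw 105.49 tilt [-0.083  0.016 -0.996] F [ 0.1  0.4 -3.2] w 0.0531
rem cm [-2.19  0.79 12.83] turn 1.19
```

View pics/w15.png

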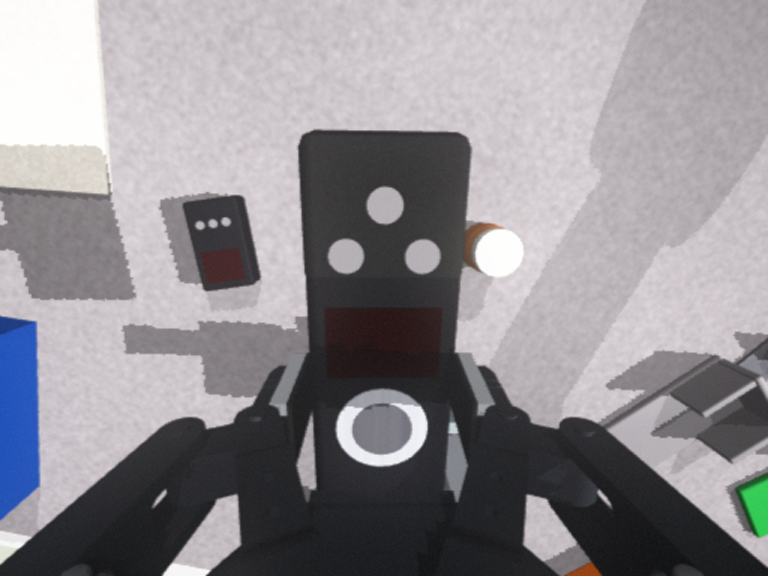

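View pics/c15.png

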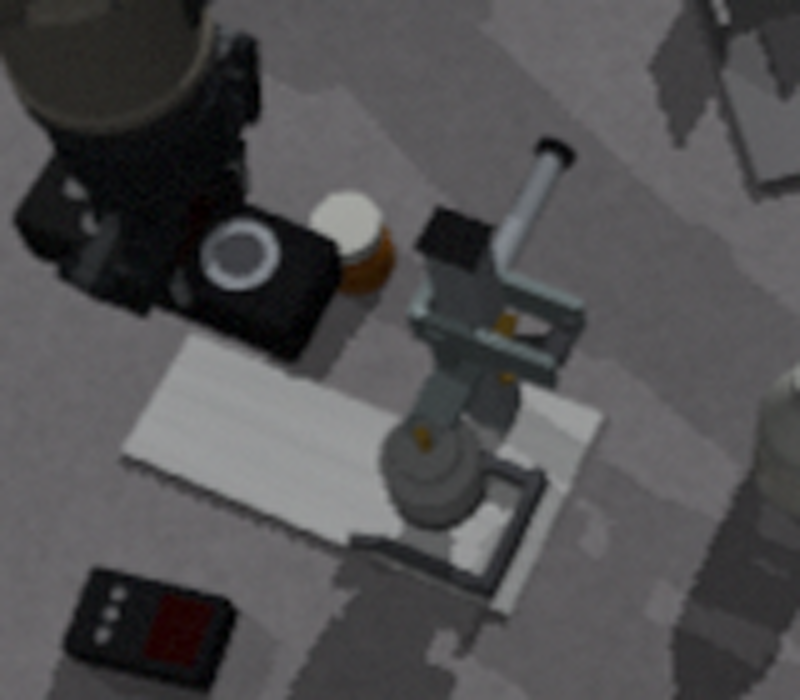

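View pics/s15.png

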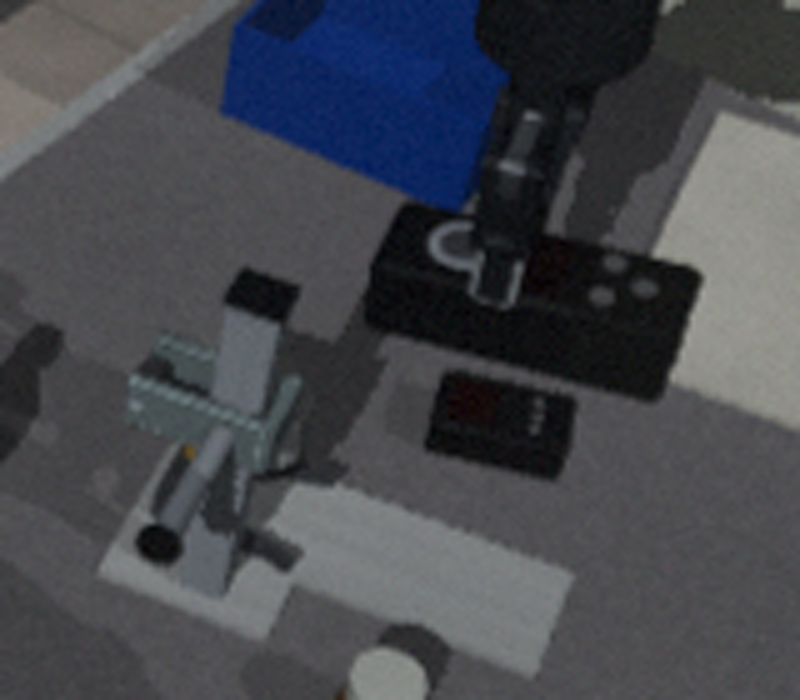

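```bash
cat > det.py <<'E'
from st import *
def T(pos,ori):
    M=np.eye(4);M[:3,:3]=Ro.from_rotvec(ori).as_matrix();M[:3,3]=pos;return M
d=load('w13'); G=T(d['o_pos'],d['o_ori']); D=T((.6095,.1295,.033),(0,0,-.6404))
rel=np.linalg.inv(G)@D
ps=np.load('stand.npy'); St=T((ps[0],ps[1],0),(0,0,ps[2]))
def det():
    o=r.get_obs(); P=T(o['tcp_pos'],o['orientation'])@rel; Q=np.linalg.inv(St)@P
    c=np.array([[sx*.075,sy*.028,-.023,1] for sx in(-1,1) for sy in(-1,1)])
    print('det in stand mm',(Q[:3,3]*1000).round(1),'xyz-euler deg',Ro.from_matrix(Q[:3,:3]).as_euler('xyz',degrees=True).round(2),'corner z TT..NN',((Q@c.T)[2]*1000).round(1))
    return Q
def need(sx,sy,sz):
    # tool shift cm to bring detector centre to stand x,y,z(m)
    o=r.get_obs();Q=det(); dw=St[:3,:3]@(np.array([sx,sy,sz])-Q[:3,3]); R=Ro.from_rotvec(o['orientation']).as_matrix()
    print('t',round(o['clock'],2),'F',o['contact_force'].round(1),'w',round(o['grip_width'],4),'tool shift cm',(R.T@dw*100).round(2))
E
python3 -c "
from det import *
need(-.125,0,.10)"
```

```text
det in stand mm [-122.3   16.4  247.4] xyz-euler deg [0.37 5.81 1.38] corner z TT..NN [231.9 232.3 216.7 217.1]
t 12.6 F [ 0.1  0.4 -3.2] w 0.0531 tool shift cm [-2.19  0.82 14.65]
```

```bash
python3 -m pendant '-1 0.2 3.7 0.8;-0.6 0.2 3.7 0.4;-0.3 0.1 3.7 0;0 0.1 3 0' 255 70;  python3 -c "
from det import *
need(-.125,0,.031)"
```

```text
clock: 12.93
tcp_pos: [0.522, -0.2593, 0.0842]
orientation: [-1.881, -2.43, 0.051]
contact_force: [0.8, 0.2, -5.1]
grip_width: 0.053
det in stand mm [-121.8    4.9  102.2] xyz-euler deg [0.13 5.33 0.3 ] corner z TT..NN [86.2 86.3 72.3 72.4]
t 12.93 F [ 0.8  0.2 -5.1] w 0.053 tool shift cm [-0.72  0.16  7.11]
```

```bash
python3 -m pendant '-0.5 0 2.2 0.2;-0.2 0 2 0;0 0 1.2 0' 255 70;  python3 -c "
from det import *
need(-.125,0,.031)"
```

```text
clock: 13.18
tcp_pos: [0.5128, -0.2572, 0.017]
orientation: [-1.869, -2.419, 0.053]
contact_force: [-10.6, 0.2, 8.4]
grip_width: 0.0529
det in stand mm [-130.     8.9   35.2] xyz-euler deg [0.81 5.96 0.47] corner z TT..NN [19.7 20.5  4.1  4.9]
t 13.18 F [-10.6   0.2   8.4] w 0.0529 tool shift cm [-0.91  0.52  0.33]
```

```bash
python3 -c "
from det import *; from look import *
need(-.125,0,.031);snap('wrist','w16',None,1.5); snap('scene','c16',(120,160,280,300),5);snap('side','s16',(260,80,420,220),5)
need(-.125,0,.031)"
```

```text
det in stand mm [-130.     8.9   35.2] xyz-euler deg [0.81 5.96 0.47] corner z TT..NN [19.7 20.5  4.1  4.9]
t 13.18 F [-10.6   0.2   8.4] w 0.0529 tool shift cm [-0.91  0.52  0.33]
det in stand mm [-128.5    8.2   37.7] xyz-euler deg [0.74 5.84 0.48] corner z TT..NN [22.1 22.8  6.8  7.5]
t 13.33 F [ 0.6  0.1 -2.7] w 0.0531 tool shift cm [-0.85  0.39  0.6 ]
```

View pics/w16.png

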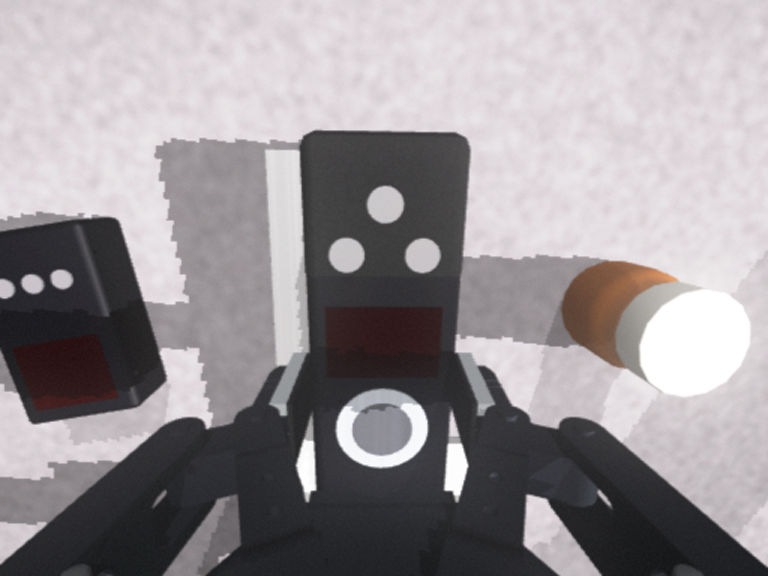

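View pics/c16.png

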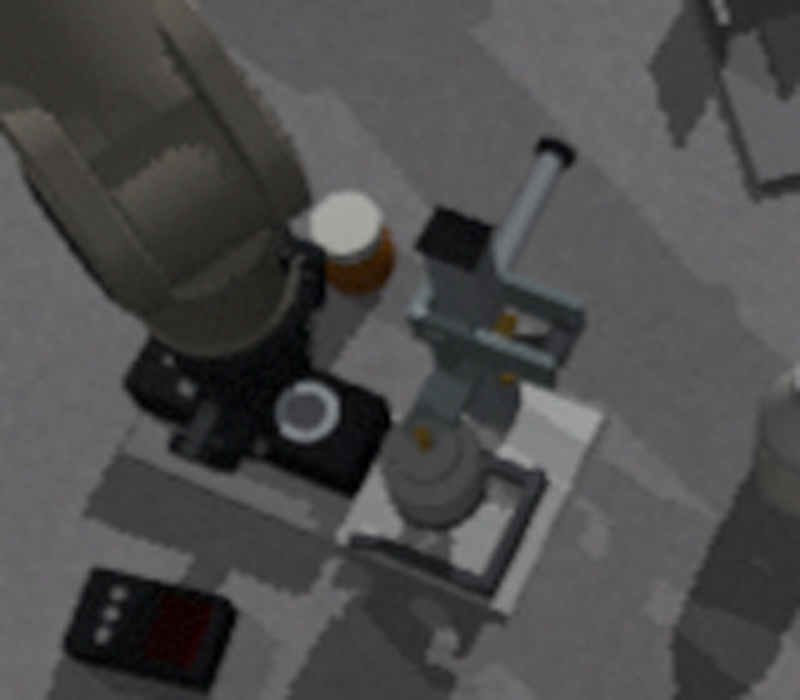

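View pics/s16.png

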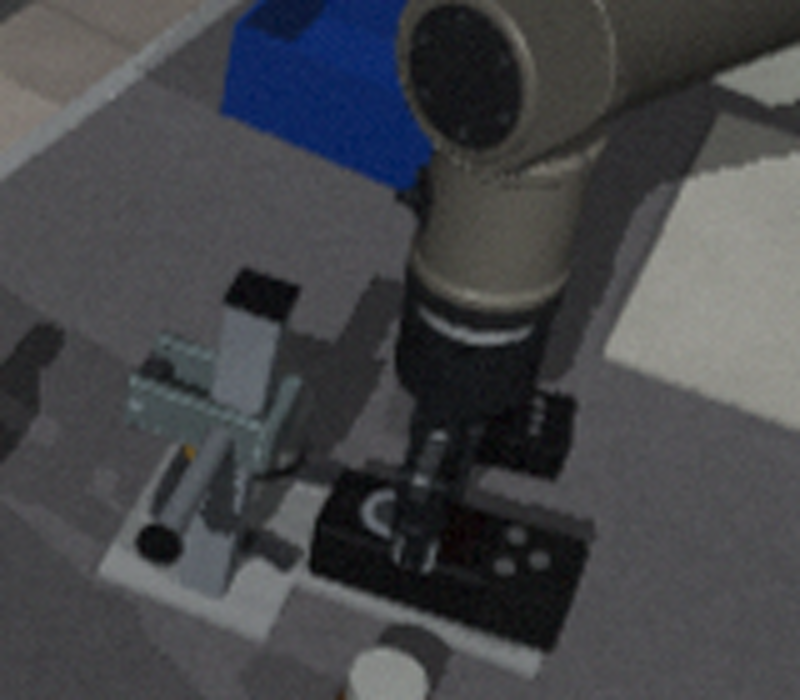

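```bash
python3 -m pendant '-0.6 0 -0.6 0;-0.4 0.1 0 0' 255 70;  python3 -c "
from det import *
need(-.128,0,.031)
Si=np.linalg.inv(St)
for uv in [(118,218),(165,375),(140,405)]:
  X=ray('w16',px(*uv,1.5,0,0),.03); print(uv,(Si@np.append(X,1))[:3]*1000)
for uv in [(693,342)]:
  X=ray('w16',px(*uv,1.5,0,0),.06); print('jar',uv,(Si@np.append(X,1))[:3]*1000)
"
```

```text
clock: 13.5
tcp_pos: [0.5193, -0.2657, 0.026]
orientation: [-1.867, -2.424, 0.051]
contact_force: [0.2, -0.5, -3.2]
grip_width: 0.0527
det in stand mm [-125.8   -0.9   44.1] xyz-euler deg [0.78 5.81 0.64] corner z TT..NN [28.5 29.2 13.3 14.1]
t 13.5 F [ 0.2 -0.5 -3.2] w 0.0527 tool shift cm [ 0.03 -0.12  1.33]
(118, 218) [-171.41950776  -94.75972668   30.        ]
(165, 375) [-103.88930281  -84.29758946   30.        ]
(140, 405) [-89.73526093 -96.77960032  30.        ]
jar (693, 342) [-127.60821256  125.62030406   60.        ]
```

```bash
python3 -m pendant '0 0 0.5 0.5;0 0 0.3 0;0 0 0.2 0' 255 70;  python3 -c "
from det import *
need(-.128,0,.031)"; python3 -m pendant '0 0 0.3 0;0 0 0.3 0;0 0 0.3 0' 255 40;  python3 -c "
from det import *
need(-.128,0,.031)"
```

```text
clock: 13.75
tcp_pos: [0.5217, -0.2675, 0.0188]
orientation: [-1.884, -2.42, 0.049]
contact_force: [0.0, 0.7, -3.5]
grip_width: 0.0531
det in stand mm [-124.    -3.    36.8] xyz-euler deg [ 0.48  5.49 -0.  ] corner z TT..NN [20.8 21.3  6.5  6.9]
t 13.75 F [ 0.   0.7 -3.5] w 0.0531 tool shift cm [ 0.28 -0.36  0.62]
clock: 14.0
tcp_pos: [0.5206, -0.2683, 0.0123]
orientation: [-1.886, -2.419, 0.051]
contact_force: [-10.7, 5.4, 38.4]
grip_width: 0.0532
det in stand mm [-125.3   -3.5   30.4] xyz-euler deg [ 0.4   5.54 -0.1 ] corner z TT..NN [14.5 14.9  0.   0.4]
t 14.0 F [-10.7   5.4  38.4] w 0.0532 tool shift cm [ 0.35 -0.28 -0.03]
```

```bash
python3 -m pendant '0 0 -0.15 0;0 0 0 0' 255 20;  python3 -c "
from det import *
from look import *
need(-.128,0,.031);snap('wrist','w17',None,1.5);snap('side','s17',(260,80,420,220),5)"
```

```text
clock: 14.17
tcp_pos: [0.5221, -0.2685, 0.0154]
orientation: [-1.888, -2.421, 0.049]
contact_force: [-0.9, 0.2, -1.0]
grip_width: 0.0529
det in stand mm [-123.9   -4.    33.4] xyz-euler deg [ 0.31  5.38 -0.11] corner z TT..NN [17.4 17.7  3.3  3.6]
t 14.17 F [-0.9  0.2 -1. ] w 0.0529 tool shift cm [ 0.39 -0.4   0.28]
```

View pics/w17.png

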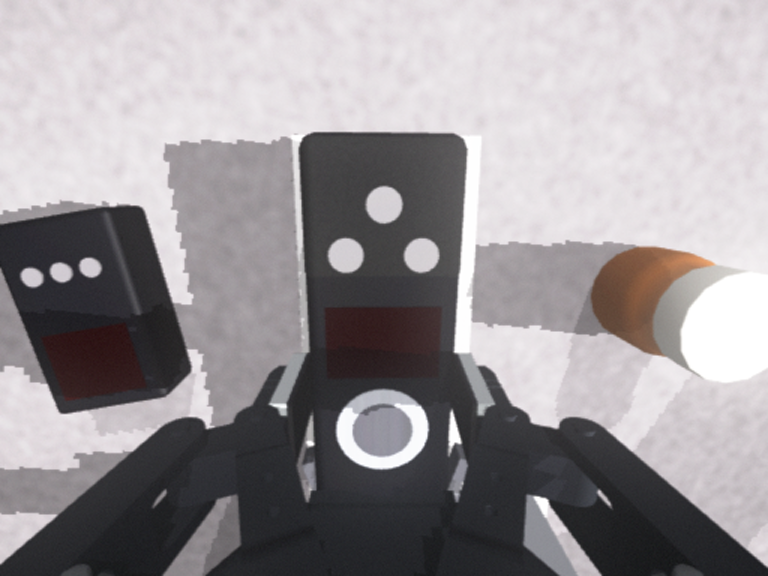

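View pics/s17.png

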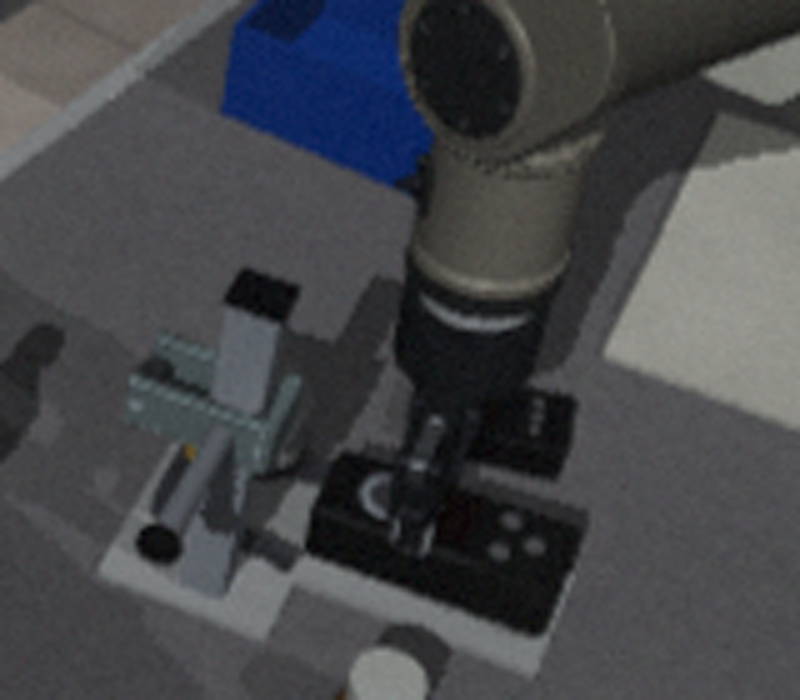

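```bash
python3 -c "
from det import *
Si=np.linalg.inv(St)
f=lambda n,uv,z:((Si@np.append(ray(n,px(*uv,1.5,0,0),z),1))[:3]*1000).round(1)
print(f('w17',(293,137),.006),f('w17',(481,137),.006))
print(f('w17',(300,200),.006),f('w17',(477,200),.006))
print(f('w17',(302,150),.06),f('w17',(468,150),.06))
print(f('w17',(382,430),.055))
# with the detector pitched same in grip as before
print(f('w15',(190,190),.03))
"
```

```text
[-199.6  -40.3    6. ] [-199.6   42.9    6. ]
[-172.6  -38.7    6. ] [-172.2   42.6    6. ]
[-188.6  -28.5   60. ] [-188.5   24.2   60. ]
[-85.5  -3.5  55. ]
[-174.2 -150.6   30. ]
```

```bash
python3 -m pendant '0.4 0 -0.2 0;0 0 0.2 0;0 0 0.1 0' 255 40;  python3 -c "
from det import *
need(-.128,0,.031)"; python3 -m pendant '0 0 0 0;0 0 0 0;0 0 0 0;0 0 0 0;0 0 0 0;0 0 0 0' 0 40;  python3 -c "
from det import *
from look import *
rem((.5,-.27,.1,104.3));snap('wrist','w18',None,1.5);snap('side','s18',(260,80,420,220),5)"
```

```text
clock: 14.52
tcp_pos: [0.5197, -0.2646, 0.0134]
orientation: [-1.888, -2.419, 0.051]
contact_force: [-2.9, -1.8, 3.5]
grip_width: 0.0528
det in stand mm [-125.3    0.4   31.5] xyz-euler deg [ 0.34  5.5  -0.14] corner z TT..NN [15.6 15.9  1.2  1.6]
t 14.52 F [-2.9 -1.8  3.5] w 0.0528 tool shift cm [-0.04 -0.27  0.07]
clock: 15.02
tcp_pos: [0.5203, -0.2641, 0.0129]
orientation: [-1.887, -2.42, 0.05]
contact_force: [0.6, -0.4, -1.3]
grip_width: 0.0854
t 15.0167 tcp [ 0.5203 -0.2641  0.0129] yaw 104.03 tilt [-0.077  0.019 -0.997] F [ 0.6 -0.4 -1.3] w 0.0854
rem cm [ 0.24 -2.72 -8.54] turn -0.27
```

View pics/w18.png

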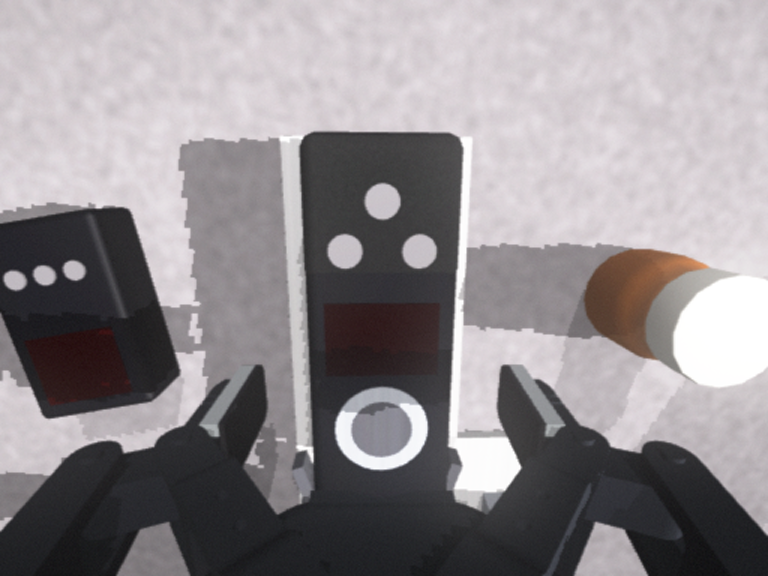

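View pics/s18.png

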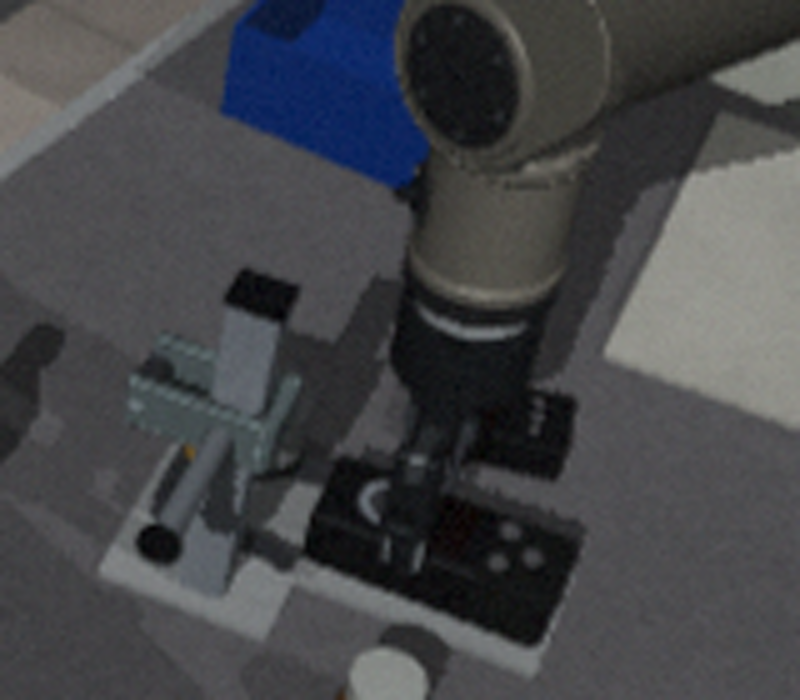

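```bash
python3 -c "
from det import *
Si=np.linalg.inv(St)
f=lambda n,uv,z:((Si@np.append(ray(n,px(*uv,1.5,0,0),z),1))[:3]*1000).round(1)
print('track',f('w18',(281,137),.006),f('w18',(471,137),.006));print(f('w18',(297,440),.006))
print('tail top',f('w18',(301,150),.052),f('w18',(463,150),.052))
print('grille',f('w18',(381,429),.052))
print('buttons',f('w18',(383,201),.052),f('w18',(345,250),.052),f('w18',(419.5,250),.052))
print('railmouth',f('w18',(297,452),.02),f('w18',(460,452),.02))
"
```

```text
track [-199.9  -40.4    6. ] [-200.    42.5    6. ]
[-51.8 -41.5   6. ]
tail top [-189.8  -25.    52. ] [-189.8   28.6   52. ]
grille [-86.3   0.7  52. ]
buttons [-173.3    1.8   52. ] [-156.7  -11.5   52. ] [-156.5   14.6   52. ]
railmouth [-54.6 -39.   20. ] [-52.1  40.6  20. ]
```

```bash
python3 -m pendant '0 0 -3.5 0;0 0 -4 0;0 -3.7 0 0;0 -3.7 0 0' 0 40;python3 -c "
from det import *
rem(tuple(St[:3,:3]@[-.183,.001,0]+St[:3,3]+[0,0,.015])+(104.3,))"; python3 -m pendant '0 0 0.4 0;0 0 0.4 0;0 0 0.4 0;0 0 0.4 0;0 0 0.4 0;0 0 0.4 0;0 0 0.4 0;0 0 0.4 0' 0 40;python3 -c "
from det import *
rem(tuple(St[:3,:3]@[-.183,.001,0]+St[:3,3]+[0,0,.015])+(104.3,))"
```

```text
clock: 15.45
tcp_pos: [0.4598, -0.2798, 0.0942]
orientation: [-1.875, -2.429, 0.045]
contact_force: [-1.8, -0.7, -1.0]
grip_width: 0.0855
t 15.45 tcp [ 0.4598 -0.2798  0.0942] yaw 104.58 tilt [-0.075  0.021 -0.997] F [-1.8 -0.7 -1. ] w 0.0855
rem cm [-0.3  -0.46  7.97] turn 0.28
clock: 16.12
tcp_pos: [0.4542, -0.2816, 0.0611]
orientation: [-1.881, -2.426, 0.047]
contact_force: [-0.4, 0.3, 0.1]
grip_width: 0.0853
t 16.1167 tcp [ 0.4542 -0.2816  0.0611] yaw 104.33 tilt [-0.075  0.019 -0.997] F [-0.4  0.3  0.1] w 0.0853
rem cm [-0.13 -0.09  4.62] turn 0.03
```

```bash
python3 -m pendant '-0.1 0 2 0;0 0 1.5 0;0 0 0.9 0;0 0 0 0' 0 40;python3 -c "
from det import *
from look import *
rem(tuple(St[:3,:3]@[-.181,.001,0]+St[:3,3]+[0,0,.015])+(104.3,));snap('wrist','w19',None,1.5)"
```

```text
clock: 16.45
tcp_pos: [0.4521, -0.2805, 0.0135]
orientation: [-1.878, -2.427, 0.046]
contact_force: [0.2, 0.3, 0.6]
grip_width: 0.0853
t 16.45 tcp [ 0.4521 -0.2805  0.0135] yaw 104.46 tilt [-0.076  0.02  -0.997] F [0.2 0.3 0.6] w 0.0853
rem cm [-0.1  -0.04 -0.15] turn 0.16
```

View pics/w19.png

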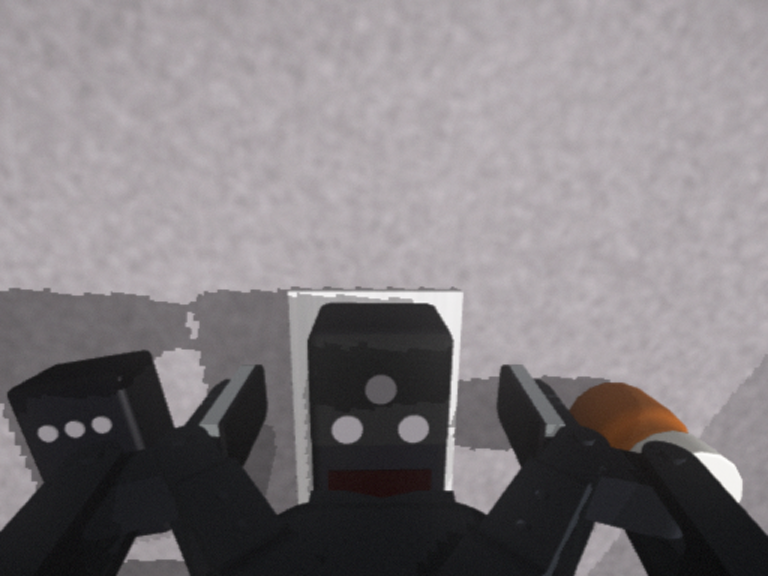

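```bash
python3 -m pendant '0 0 0 0;0 0 0 0;0 0 0 0;0 0 0 0;0 0 0 0' 255 40;python3 -c "
from det import *
from look import *
rem(tuple(St[:3,:3]@[-.181,.001,0]+St[:3,3]+[0,0,.015])+(104.3,));snap('wrist','w20',None,1.5)
Si=np.linalg.inv(St)
f=lambda n,uv,z:((Si@np.append(ray(n,px(*uv,1.5,0,0),z),1))[:3]*1000).round(1)
"
```

```text
clock: 16.92
tcp_pos: [0.4575, -0.2892, 0.0218]
orientation: [-1.893, -2.436, 0.051]
contact_force: [-4.8, -8.7, 15.9]
grip_width: 0.0267
t 16.9167 tcp [ 0.4575 -0.2892  0.0218] yaw 104.27 tilt [-0.065  0.008 -0.998] F [-4.8 -8.7 15.9] w 0.0267
rem cm [ 0.85 -0.29  0.72] turn -0.03
```

View pics/w20.png

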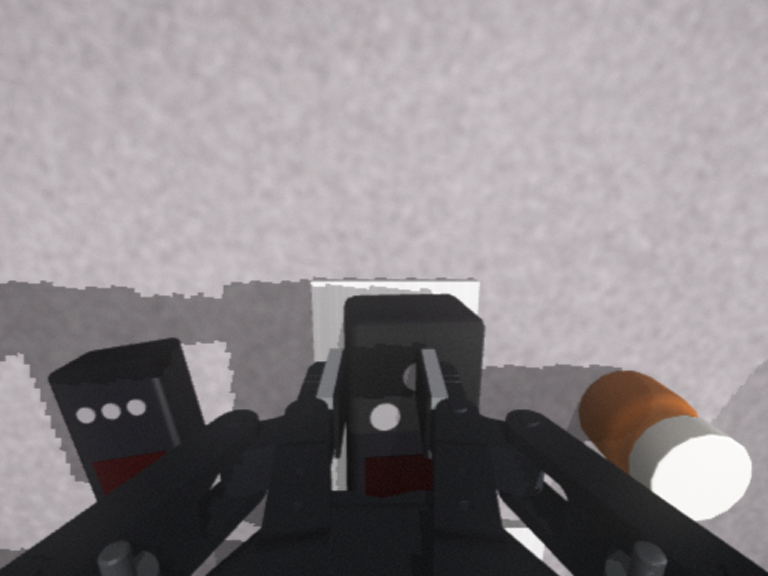

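```bash
python3 -c "
from det import *
from look import *
snap('scene','c20',(120,190,240,290),6);snap('side','s20',(300,130,420,230),6)"
```

```text
(no output)
```

View pics/c20.png

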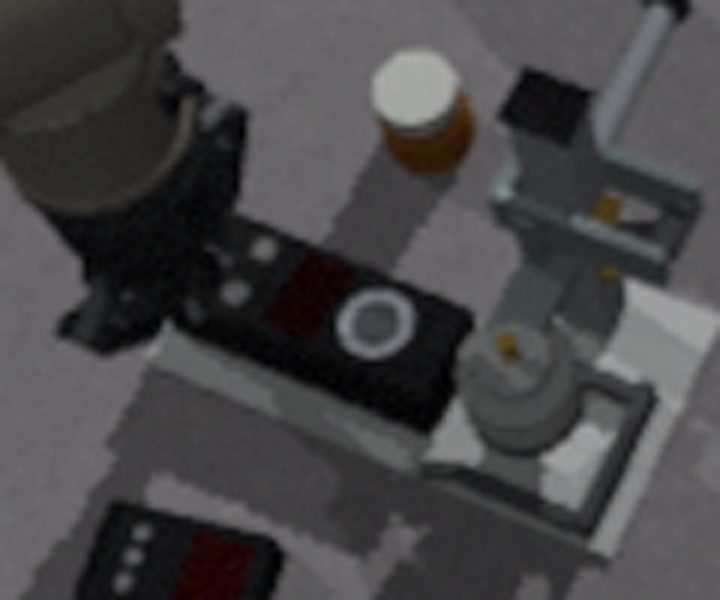

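View pics/s20.png

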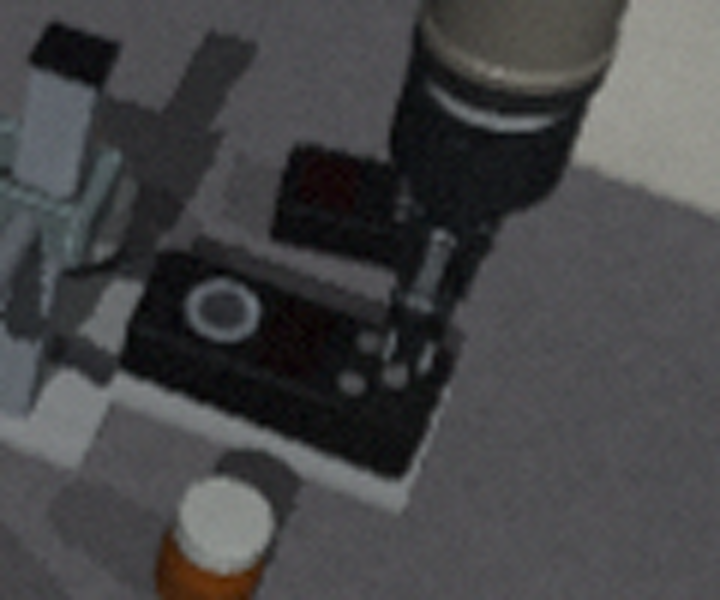

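The right finger closed on top of the detector's tail. The pad tips sit higher than nominal, which also explains the slip on the bar. I'll raise, open, check the detector's pose and re-grasp about 14 mm lower.

```bash
python3 -m pendant '0 0 -2 0;0 0 -3 0;0 0 -2 0' 160 40;python3 -m pendant '0 0 0 0;0 0 0 0;0 0 0 0;0 0 0 0;0 0 0 0' 0 40; python3 -c "
from det import *
from look import *
rem(tuple(St[:3,:3]@[-.181,.001,0]+St[:3,3]+[0,0,.06])+(104.3,));snap('wrist','w21',None,1.5)"
```

```text
clock: 17.32
tcp_pos: [0.4627, -0.2976, 0.0973]
orientation: [-1.908, -2.437, 0.057]
contact_force: [0.3, 1.0, 0.7]
grip_width: 0.0315
clock: 17.73
tcp_pos: [0.466, -0.2995, 0.1029]
orientation: [-1.915, -2.444, 0.055]
contact_force: [-0.0, 0.1, 0.2]
grip_width: 0.0853
t 17.7333 tcp [ 0.466  -0.2995  0.1029] yaw 103.83 tilt [-0.05  -0.006 -0.999] F [-0.   0.1  0.2] w 0.0853
rem cm [ 2.04 -0.71  4.35] turn -0.47
```

View pics/w21.png

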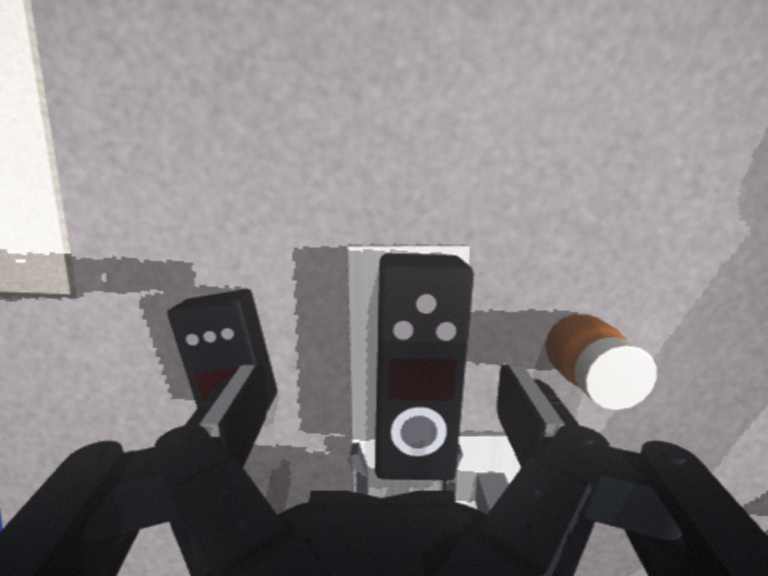

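```bash
cat > dfit.py <<'E'
from det import *
def dfit(n,g,b,corn=[],s=1.5,h=.052):
    # g grille px ; b: apex button, -y button, +y button
    obs=[(n,px(*g,s,0,0),(.035,0,h),2)]
    if b: obs+=[(n,px(*b[0],s,0,0),(-.052,0,h),1),(n,px((b[1][0]+b[2][0])/2,(b[1][1]+b[2][1])/2,s,0,0),(-.0355,0,h),1)]
    obs+=[(n,px(*u,s,0,0),X,.5) for u,X in corn]
    p,res=fit(obs,[.51,-.27,.25]); 
    Q=np.linalg.inv(St)@T((p[0],p[1],h),(0,0,p[2]))
    print('det stand mm',(Q[:3,3]*1000).round(1),'yaw',np.degrees(p[2]-ps[2]).round(2),'world',p.round(4),np.degrees(p[2]).round(2)); print(res.round(1).tolist())
    return p
E
python3 -c "
from dfit import *
dfit('w18',(381,429),[(383,201),(345,250),(419.5,250)])
dfit('w21',(418.5,431),[(426,304),(402.5,330.5),(446,331)])
Si=np.linalg.inv(St)
f=lambda n,uv,z:((Si@np.append(ray(n,px(*uv,1.5,0,0),z),1))[:3]*1000).round(1)
print(f('w21',(348,246),.006),f('w21',(469,246),.006),f('w21',(377,475),.052),f('w21',(459,475),.052))
"
```

```text
det stand mm [-121.3    1.2   52. ] yaw -0.69 world [ 0.5099 -0.2667  0.2378] 13.63
[[-0.0, 0.1], [-0.1, 0.1], [0.1, -0.3]]
det stand mm [-120.9    6.5   52. ] yaw -2.02 world [ 0.5089 -0.2614  0.2146] 12.3
[[-0.0, 0.8], [-0.1, -0.5], [0.1, -0.9]]
[-200.9  -40.7    6. ] [-200.2   42.7    6. ] [-53.1 -22.1  52. ] [-52.4  33.   52. ]
```

```bash
python3 -c "
from det import *
g=St[:3,:3]@[-.180,.0085,0]+St[:3,3]; print(g)
rem((g[0],g[1],.0,102.3))"
```

```text
[ 0.45118283 -0.27409164  0.        ]
t 17.7833 tcp [ 0.4657 -0.2994  0.1027] yaw 103.84 tilt [-0.05  -0.005 -0.999] F [-0.2 -0.3  0.5] w 0.0856
rem cm [ 2.73 -0.29 10.31] turn 1.54
```

```bash
python3 -m pendant '2.7 0 0 1.5;0 0 2.5 0;0 0 2 0;0 0 0 0' 0 40;python3 -c "
from det import *
from look import *
rem((.4512,-.2741,0,102.3));snap('wrist','w22',None,1.5)"
```

```text
clock: 18.12
tcp_pos: [0.4561, -0.2719, 0.0548]
orientation: [-1.948, -2.416, 0.056]
contact_force: [-0.8, 1.2, 0.7]
grip_width: 0.0854
t 18.1167 tcp [ 0.4561 -0.2719  0.0548] yaw 102.24 tilt [-0.052 -0.004 -0.999] F [-0.8  1.2  0.7] w 0.0854
rem cm [-0.15 -0.24  5.5 ] turn -0.06
```

View pics/w22.png

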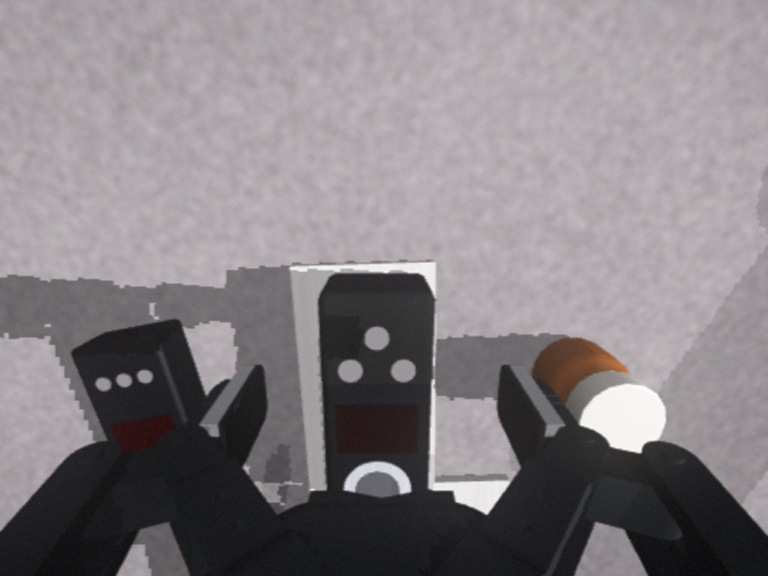

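```bash
python3 -m pendant '-0.15 0 2 0;-0.05 0 1.5 0;0 0 1.2 0;0 0 0.7 0;0 0 0 0' 0 40;python3 -c "
from det import *
from look import *
rem((.4512,-.2741,0,102.3));snap('wrist','w23',None,1.5)"
```

```text
clock: 18.58
tcp_pos: [0.4568, -0.2767, 0.0027]
orientation: [-1.952, -2.418, 0.055]
contact_force: [0.3, -0.6, -0.5]
grip_width: 0.0851
t 18.5833 tcp [ 0.4568 -0.2767  0.0027] yaw 102.19 tilt [-0.048 -0.007 -0.999] F [ 0.3 -0.6 -0.5] w 0.0851
rem cm [ 0.38 -0.48  0.3 ] turn -0.11
```

View pics/w23.png

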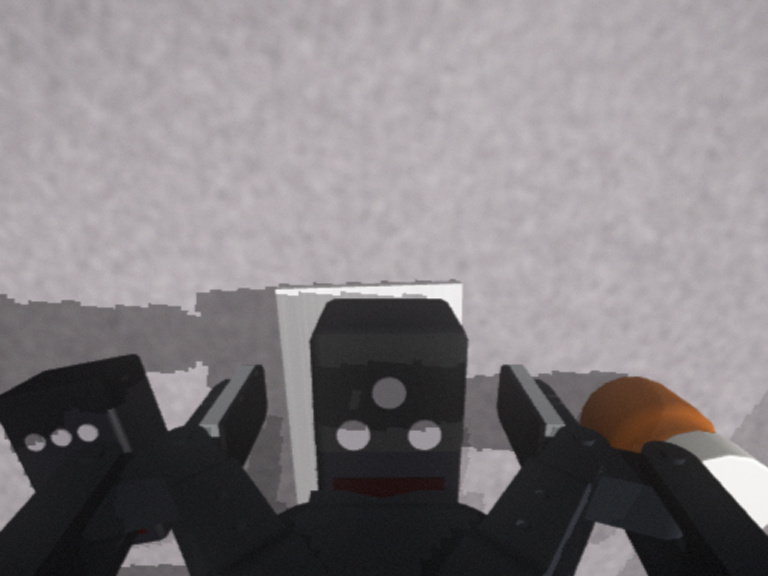

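```bash
python3 -m pendant '0.35 -0.2 0.3 0;0 0 0 0' 0 40;python3 -m pendant '0 0 0 0;0 0 0 0;0 0 0 0;0 0 0 0;0 0 0 0' 255 40;python3 -c "
from det import *
from look import *
rem((.4512,-.2741,0,102.3));snap('wrist','w24',None,1.5)"
```

```text
clock: 18.8
tcp_pos: [0.455, -0.2742, 0.0014]
orientation: [-1.954, -2.42, 0.054]
contact_force: [-0.8, 1.3, 0.5]
grip_width: 0.085
clock: 19.22
tcp_pos: [0.4562, -0.2745, 0.0036]
orientation: [-1.955, -2.423, 0.053]
contact_force: [0.5, 0.8, -2.9]
grip_width: 0.0548
t 19.2167 tcp [ 0.4562 -0.2745  0.0036] yaw 102.19 tilt [-0.043 -0.009 -0.999] F [ 0.5  0.8 -2.9] w 0.0548
rem cm [ 0.15 -0.46  0.38] turn -0.11
```

View pics/w24.png

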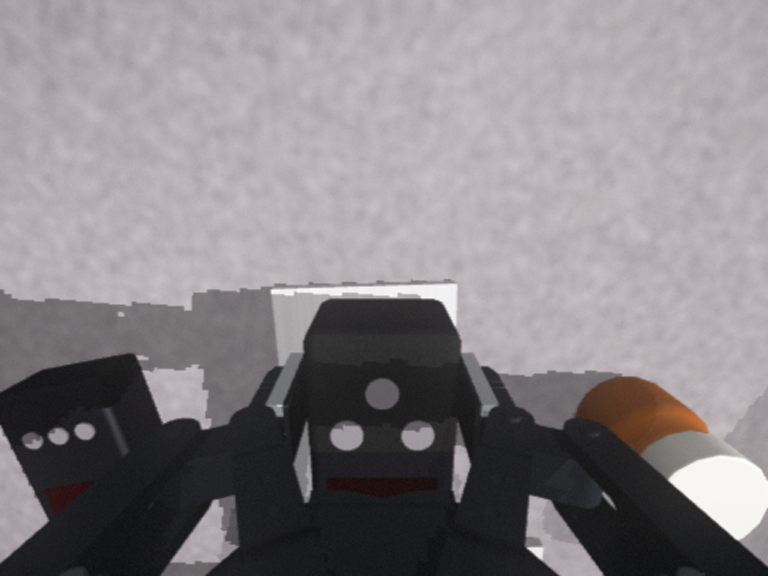

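```bash
cat >> det.py <<'E'
def toolS():
    o=r.get_obs();P=np.linalg.inv(St)@T(o['tcp_pos'],o['orientation'])
    a=P[:3,:3]; print('t',round(o['clock'],2),'tool stand mm',(P[:3,3]*1000).round(1),'detyaw',(np.degrees(np.arctan2(a[1,0],a[0,0]))-90).round(2),'toolz',a[:,2].round(3),'F',o['contact_force'].round(1),'Fstand',(St[:3,:3].T@o['contact_force']).round(1),'w',round(o['grip_width'],4))
E
python3 -c "
from det import *
toolS()"
python3 -m pendant '0 0 0 -1;0 0 0 -1.2;-0.3 0 0 0;-0.3 0 0 0;0 0 0 0' 255 40
python3 -c "
from det import *
toolS()"
```

```text
t 19.27 tool stand mm [-175.3    6.9    3.5] detyaw -2.14 toolz [-0.044  0.002 -0.999] F [-0.7 -0.7 -3. ] Fstand [-0.8 -0.5 -3. ] w 0.055
clock: 19.68
tcp_pos: [0.4573, -0.2798, 0.0033]
orientation: [-1.9, -2.463, 0.052]
contact_force: [0.4, -0.1, -2.2]
grip_width: 0.0554
t 19.68 tool stand mm [-175.5    1.4    3.3] detyaw 0.39 toolz [-0.045  0.003 -0.999] F [ 0.4 -0.1 -2.2] Fstand [ 0.3 -0.2 -2.2] w 0.0554
```

```bash
python3 -m pendant '-0.08 1.2 0 0.3;0 1.2 0 0;0 1.2 0 0;0 0 0 0' 255 40
python3 -c "
from det import *
from look import *
toolS();snap('wrist','w25',None,1.5);snap('scene','c25',(140,190,260,290),6)"
```

```text
clock: 20.02
tcp_pos: [0.4879, -0.2769, 0.0038]
orientation: [-1.914, -2.446, 0.065]
contact_force: [2.0, 0.6, -1.5]
grip_width: 0.055
t 20.02 tool stand mm [-145.1   -3.3    3.8] detyaw -0.41 toolz [-0.054  0.002 -0.999] F [ 2.   0.6 -1.5] Fstand [ 2.1  0.1 -1.5] w 0.055
```

View pics/w25.png

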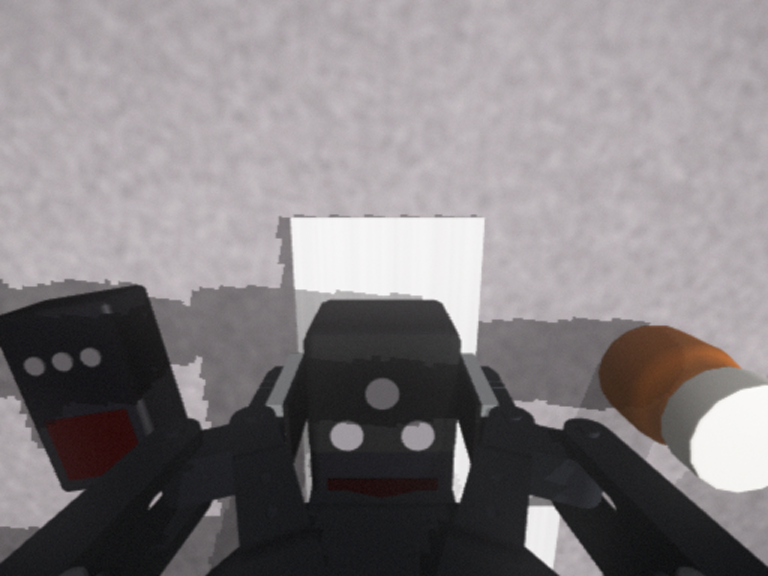

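View pics/c25.png

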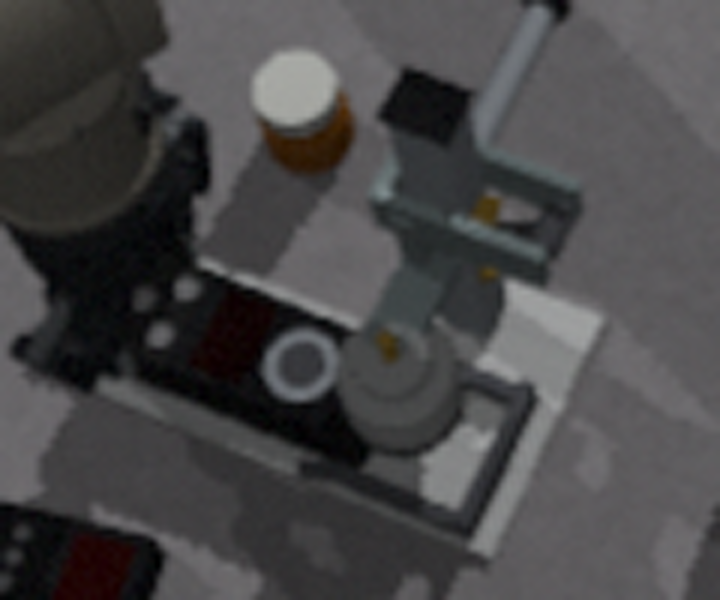

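```bash
python3 -m pendant '0.35 0 0 -0.4;0.15 1 0 0;0 0 0 0' 255 40
python3 -c "
from det import *
toolS()"
```

```text
clock: 20.37
tcp_pos: [0.4916, -0.2725, 0.0036]
orientation: [-1.909, -2.447, 0.072]
contact_force: [2.8, 1.9, -0.0]
grip_width: 0.0548
t 20.37 tool stand mm [-1.404e+02  1.000e-01  3.600e+00] detyaw -0.24 toolz [-0.059  0.001 -0.998] F [ 2.8  1.9 -0. ] Fstand [ 3.2  1.1 -0. ] w 0.0548
```

```bash
python3 -m pendant '0.15 1.2 0 -0.2;0.12 1.2 0 0;0 0 0 0' 255 40
python3 -c "
from det import *
toolS()"; python3 -m pendant '0.12 1.2 0 0;0.1 1 0 0;0 0 0 0' 255 40
python3 -c "
from det import *
toolS()"
```

```text
clock: 20.62
tcp_pos: [0.5082, -0.2675, 0.0036]
orientation: [-1.907, -2.44, 0.085]
contact_force: [2.3, -0.1, -0.1]
grip_width: 0.0548
t 20.62 tool stand mm [-123.1    0.8    3.6] detyaw -0.32 toolz [-0.07   0.001 -0.998] F [ 2.3 -0.1 -0.1] Fstand [ 2.2 -0.7 -0.1] w 0.0548
clock: 20.87
tcp_pos: [0.5236, -0.2634, 0.0034]
orientation: [-1.908, -2.431, 0.098]
contact_force: [1.3, 1.0, -0.2]
grip_width: 0.0549
t 20.87 tool stand mm [-107.2    1.     3.4] detyaw -0.58 toolz [-0.08   0.001 -0.997] F [ 1.3  1.  -0.2] Fstand [ 1.5  0.7 -0.2] w 0.0549
```

```bash
python3 -m pendant '0.05 0.6 0 -0.5;0 0 0 0' 255 40; python3 -c "
from det import *
from look import *
toolS();snap('wrist','w26',None,1.5);snap('scene','c26',(140,190,260,290),6);snap('side','s26',(270,90,400,200),6)"
```

```text
clock: 21.03
tcp_pos: [0.5277, -0.2625, 0.0032]
orientation: [-1.897, -2.437, 0.102]
contact_force: [1.6, 1.2, 0.7]
grip_width: 0.0551
t 21.03 tool stand mm [-103.     0.8    3.2] detyaw -0.12 toolz [-0.083  0.    -0.997] F [1.6 1.2 0.7] Fstand [1.9 0.8 0.7] w 0.0551
```

View pics/s26.png

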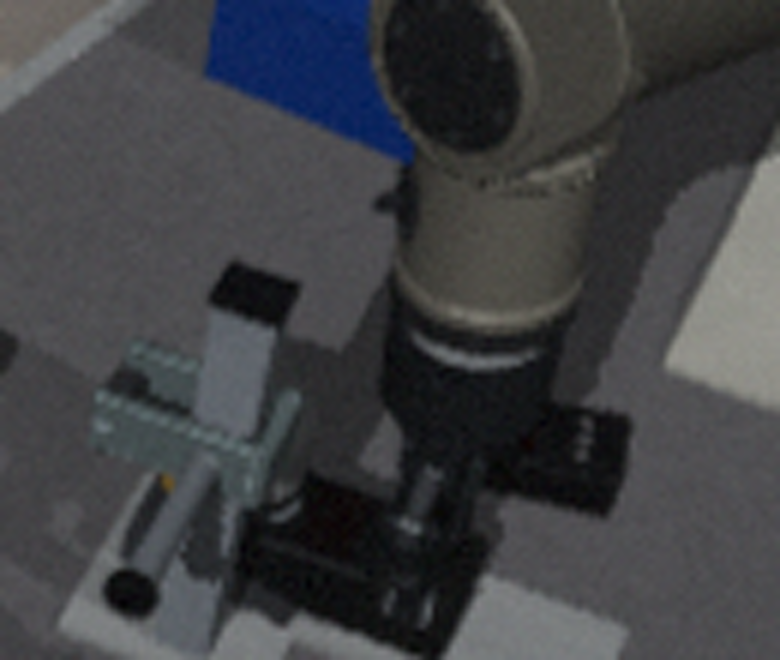

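View pics/c26.png

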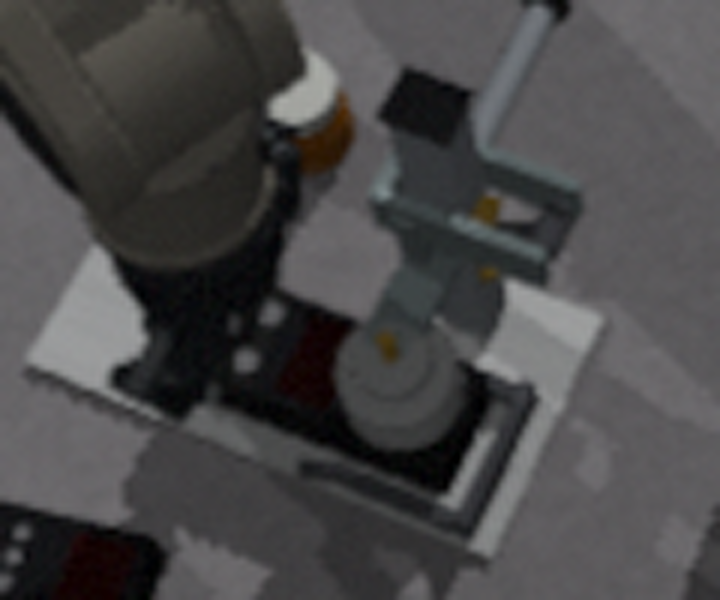

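```bash
python3 -m pendant '0.05 0.7 0 0;0.05 0.5 0 0;0 0 0 0' 255 40; python3 -c "
from det import *
toolS()";python3 -m pendant '0.05 0.4 0 -0.2;0 0 0 0' 255 40; python3 -c "
from det import *
toolS()"
```

```text
clock: 21.43
tcp_pos: [0.5331, -0.2613, 0.0032]
orientation: [-1.897, -2.428, 0.113]
contact_force: [1.6, 0.4, -0.1]
grip_width: 0.0551
t 21.43 tool stand mm [-97.5   0.7   3.2] detyaw -0.34 toolz [-0.093  0.001 -0.996] F [ 1.6  0.4 -0.1] Fstand [ 1.7 -0.  -0.1] w 0.0551
clock: 21.6
tcp_pos: [0.5351, -0.2609, 0.0031]
orientation: [-1.893, -2.428, 0.117]
contact_force: [2.4, 1.9, 0.7]
grip_width: 0.0548
t 21.6 tool stand mm [-95.5   0.5   3.1] detyaw -0.21 toolz [-0.097  0.001 -0.995] F [2.4 1.9 0.7] Fstand [2.8 1.2 0.7] w 0.0548
```

```bash
python3 -m pendant '0.05 0.8 0 -0.2' 255 40; python3 -c "
from det import *
toolS()";python3 -m pendant '0 0.6 0 0' 255 40; python3 -c "
from det import *
toolS()"
```

```text
clock: 21.68
tcp_pos: [0.5383, -0.2604, 0.0029]
orientation: [-1.888, -2.425, 0.125]
contact_force: [-29.9, -4.9, 16.8]
grip_width: 0.0555
t 21.68 tool stand mm [-92.2   0.2   2.9] detyaw -0.14 toolz [-0.104  0.002 -0.995] F [-29.9  -4.9  16.8] Fstand [-30.2   2.6  16.8] w 0.0555
clock: 21.77
tcp_pos: [0.5384, -0.2603, 0.0026]
orientation: [-1.885, -2.416, 0.136]
contact_force: [-19.5, 0.5, 24.7]
grip_width: 0.0551
t 21.77 tool stand mm [-92.1   0.3   2.6] detyaw -0.24 toolz [-0.115  0.005 -0.993] F [-19.5   0.5  24.7] Fstand [-18.7   5.3  24.7] w 0.0551
```

```bash
python3 -m pendant '0 0 0 0;0 0 0 0' 255 40; python3 -c "
from det import *
from look import *
toolS();snap('wrist','w27',None,1.5);snap('scene','c27',(180,210,260,290),9);snap('side','s27',(270,110,370,210),7)"
```

```text
clock: 21.93
tcp_pos: [0.5374, -0.2605, 0.0027]
orientation: [-1.884, -2.414, 0.138]
contact_force: [0.4, 0.2, 3.7]
grip_width: 0.0551
t 21.93 tool stand mm [-93.1   0.3   2.7] detyaw -0.27 toolz [-0.118  0.005 -0.993] F [0.4 0.2 3.7] Fstand [0.4 0.1 3.7] w 0.0551
```

View pics/w27.png

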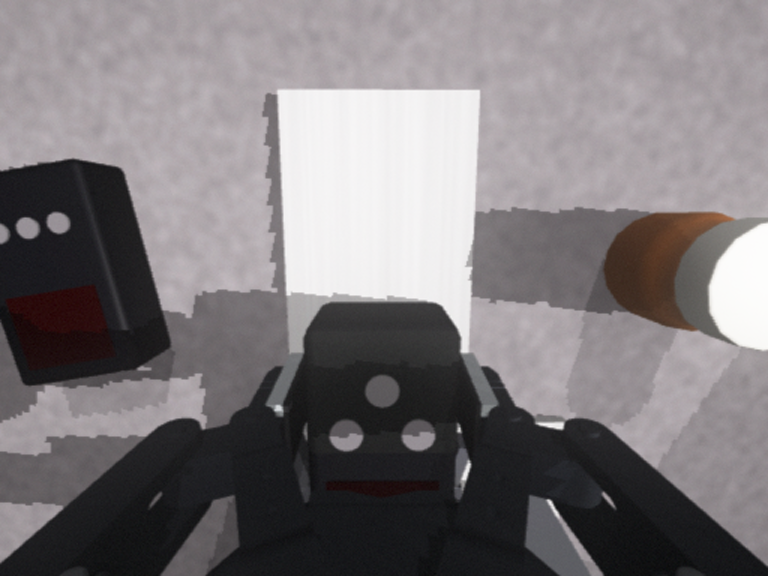

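View pics/c27.png

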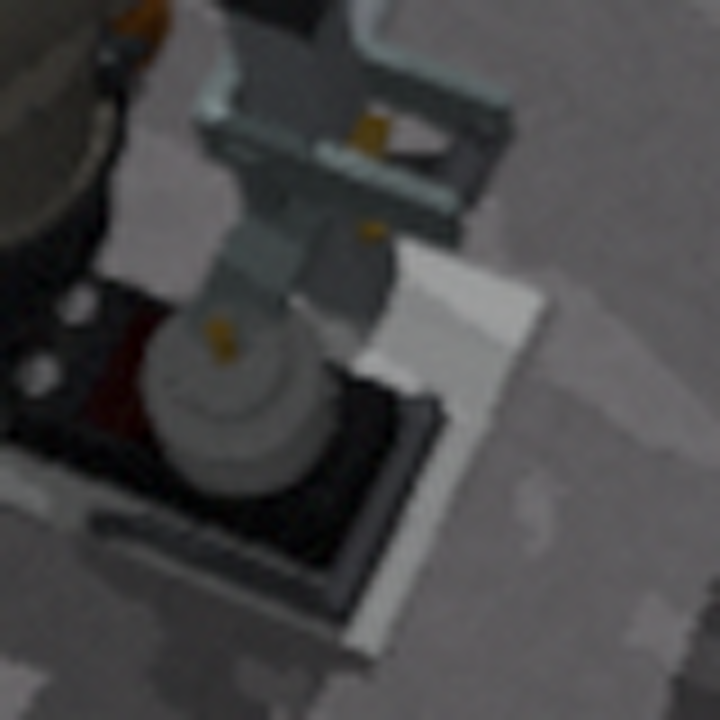

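View pics/s27.png

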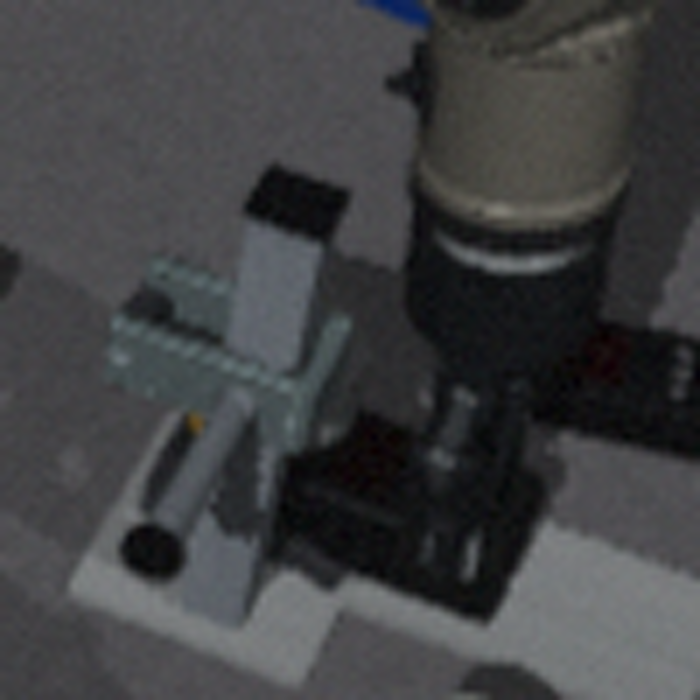

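```bash
python3 -m pendant '0 0.5 0 0' 255 40;python3 -c "
from det import *
toolS()"; python3 -m pendant '0 0 0 0;0 0 0 0;0 0 0 0;0 0 0 0;0 0 0 0' 0 40; python3 -c "
from det import *
from look import *
toolS();snap('wrist','w28',None,1.5)"
```

```text
clock: 22.17
tcp_pos: [0.5383, -0.2604, 0.0024]
orientation: [-1.882, -2.409, 0.145]
contact_force: [-20.6, -2.1, 25.9]
grip_width: 0.0551
t 22.17 tool stand mm [-92.2   0.2   2.4] detyaw -0.35 toolz [-0.125  0.006 -0.992] F [-20.6  -2.1  25.9] Fstand [-20.5   3.   25.9] w 0.0551
clock: 22.58
tcp_pos: [0.5378, -0.2586, 0.0005]
orientation: [-1.878, -2.408, 0.145]
contact_force: [0.3, 0.2, -0.2]
grip_width: 0.0858
t 22.58 tool stand mm [-92.2   2.1   0.5] detyaw -0.27 toolz [-0.126  0.009 -0.992] F [ 0.3  0.2 -0.2] Fstand [ 0.3  0.2 -0.2] w 0.0858
```

View pics/w28.png

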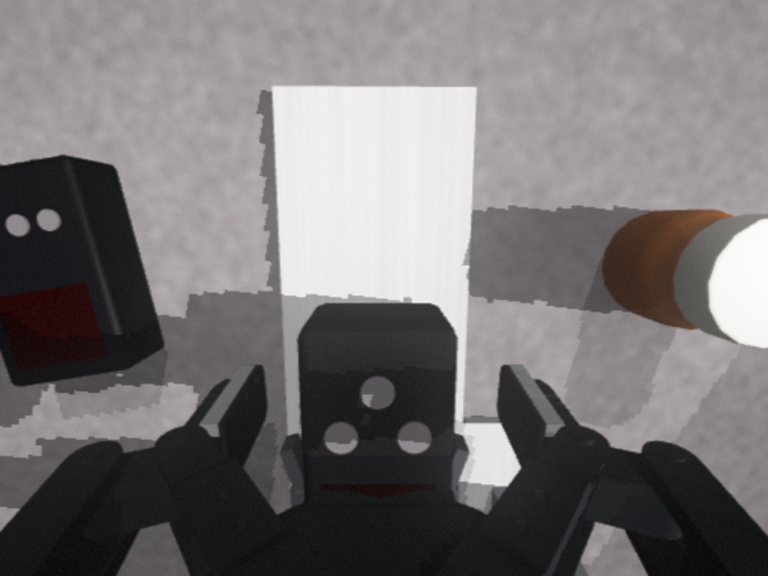

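```bash
python3 -m pendant '0 -2.5 0 0;0 -3 0 0;0 -3 -1 0;0 -1 -3 0;0 -1 -3.5 0;0 0 -3.5 0;0 0 0 0' 0 40; python3 -c "
from det import *
from look import *
toolS();snap('wrist','w29',None,1.5);snap('scene','c29',(150,190,260,290),7);snap('side','s29',(270,110,390,210),6)"
```

```text
clock: 23.22
tcp_pos: [0.4458, -0.2799, 0.1238]
orientation: [-1.871, -2.406, 0.142]
contact_force: [2.0, 0.1, -0.2]
grip_width: 0.085
t 23.22 tool stand mm [-186.6    4.2  123.8] detyaw -0.11 toolz [-0.128  0.014 -0.992] F [ 2.   0.1 -0.2] Fstand [ 2.  -0.4 -0.2] w 0.085
```

View pics/w29.png

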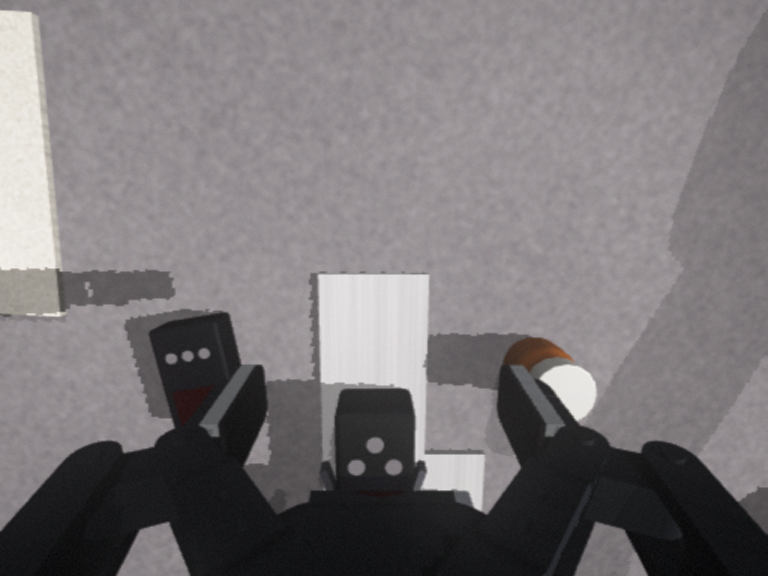

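View pics/c29.png

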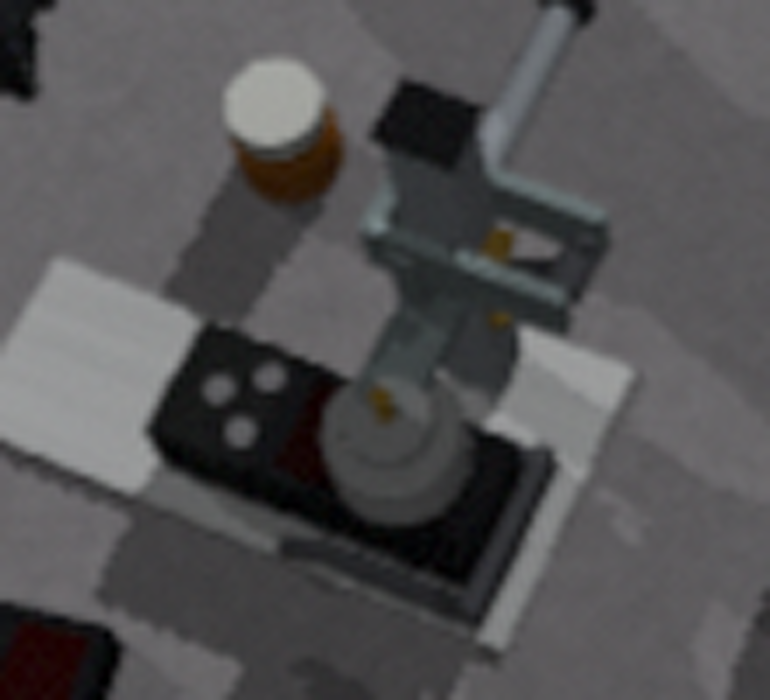

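View pics/s29.png

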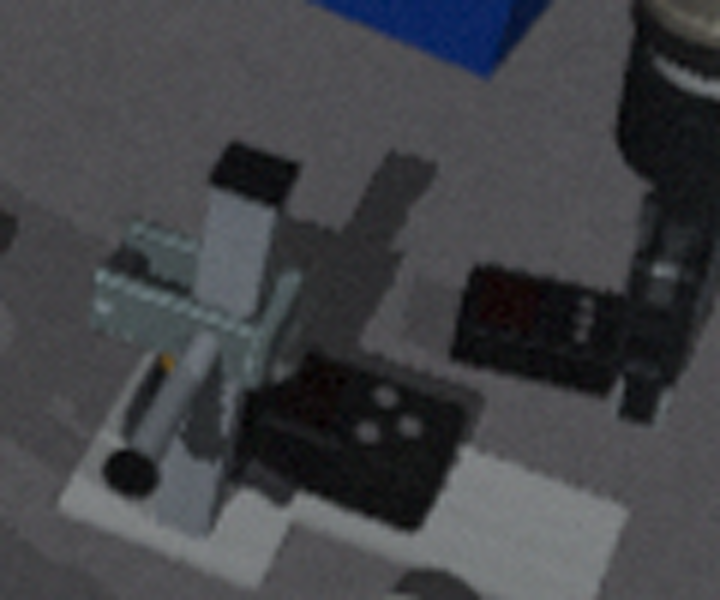

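```bash
python3 -c "
from det import *
Si=np.linalg.inv(St)
f=lambda n,uv,z:((Si@np.append(ray(n,px(*uv,1.5,0,0),z),1))[:3]*1000).round(1)
for n,L in(('w29',[(375,445),(356,467.5),(394,467)]),): 
  for u in L: print(f(n,u,.052))
  print('track',f(n,(319,274),.006),f(n,(428,274),.006))
print('w28',f('w28',(377.5,393),.052),f('w28',(341,438),.052),f('w28',(414,438),.052),'track',f('w28',(273,87),.006),f('w28',(476,87),.006))
print('ref w18: apex -173.3, pair -156.6 when grille -86.3')
g=lambda n,u,x0,y0,s,z:((Si@np.append(ray(n,px(*u,s,x0,y0),z),1))[:3]*1000).round(1)
for n,L,a in(('c29',[(218,388),(269,377),(240,432)],(150,190,7)),('s29',[(384,396),(409,427),(370,433)],(270,110,6))):
  print(n,[g(n,u,*a,.052) for u in L])
print('cap',px(131,473,6,270,110),[proj('side0',S2W(ps,(0,.177,.105+j))).round(1) for j in(.026,.052,.078)])
"
```

```text
[-87.    1.9  52. ]
[-69.9 -11.5  52. ]
[-70.   15.1  52. ]
track [-200.4  -40.     6. ] [-200.2   42.4    6. ]
w28 [-87.1   1.7  52. ] [-70.1 -11.4  52. ] [-69.9  14.6  52. ] track [-200.   -40.5    6. ] [-199.8   42.8    6. ]
ref w18: apex -173.3, pair -156.6 when grille -86.3
c29 [array([-88.4,   0.2,  52. ]), array([-71.1,  12.5,  52. ]), array([-71. , -13.4,  52. ])]
s29 [array([-72.1, -13.5,  52. ]), array([-89.7,   0.1,  52. ]), array([-73.7,  12.7,  52. ])]
cap [291.41666667 188.41666667] [array([289. , 195.7]), array([290. , 189.5]), array([291., 183.])]
```

```bash
python3 -c "
from bench import r
o=r.get_obs();print(o['clock'],o['contact_force'].round(1));print(r.hand_in())"
```

```text
23.3667 [-0.2 -0.1  0.4]
the job is handed in; nothing more can be done
None
```

The job is handed in at 23.4 s. The hood hangs on the 0.052 notch and the detector sits under it with its nose against the stop.

**What I did:**
- I lifted the hood by its bar, let it settle on the notch and let go. The bar came to rest 26 mm above where it started.
- I took the black detector from the grey dock, set it down on the track nose towards the hood and let go.
- I took it again by the tail and slid it in until the stop pushed back with about 30 N. Then I let go and backed off.

**Last checks:**
- **Detector:** in the wrist picture the grille works out at stand x of about 0 and y about 1 mm, the track's own middle in that picture. The scene and side pictures put it about 1–4 mm short of that, roughly their calibration error.
- **Hood:** the bar's cap is within about 1.5 pixels of where it should be at 0.052, and about 5 to 7 pixels from the neighbouring notches.
- **Robot and bystanders:** no contact force on the arm. The jar and meter looked unmoved. I did not check the bottle and bracket in the last pictures, but the arm never worked near them.

**What went wrong on the way:**
- The first grip on the bar closed on nothing, because the finger tips sit higher than I assumed.
- The first grip on the tail went over the detector's top and pushed it about 5 mm sideways. I re-gripped lower and straightened it before sliding.
- The tool drifted to about 7° of tilt, so the detector's nose touched the track first with up to 38 N when I set it down.

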